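# Put the trinket baskets away in the double-latched vanity organiser

### The arm

A 6-joint arm with a two-finger parallel gripper is mounted at the origin on the work surface. World frame = base frame: x ahead of the robot, y to its left, z up, the work surface at z = 0. Lengths are in mm, angles in rad, forces in N, time in s.
With the tool pointing down it reaches from about 300 to 775 mm from the base axis. Payload 14.6 kg.
Tool frame: the origin (TCP) lies between the finger pads; the fingertips stand 19 mm ahead of it and the grasp point (between the pads) is the TCP; z points along the fingers, y is the line along which they close (so a half turn about z gives the same grasp; the last joint's range is limited). The gripper opens to 94 mm and grips with 3 to 60 N. Pads are 16 mm wide; open, the fingers measure 119 mm over their backs; the gripper's body (75 mm by 177 mm) begins 78 mm behind the grasp point.
Start: joints at [-1.175, 0.3, 1.521, -0, 1.321, -0.067], TCP at [245.542, -492.136, 193.446] pointing down, gripper open.
Joint ranges: [-3.03, 3.03], [-0.79, 2.21], [0.23, 2.52], [-1.04, 4.18], [0, 3.07], [-2.55, 2.55]. Speed limits (rad/s): [2.22, 2.22, 2.57, 3.14, 3.14, 3.14].

### API

Orientations are given as [roll, pitch, yaw] about the fixed x, y, z axes, in that order (R = Rz(yaw) Ry(pitch) Rx(roll)).
In Python, from cell import monitor, imaging, job, find_in, trace gives the robot as it stands. The module is installed in compiled form; this text tells all that it offers.
- The arm moves only by the tool arm_command, never from a script. Its argument "steps" is a list of rows, each a list of 5 numbers: the opening, from 0 (shut) to 1 (fully open), then the shift along the tool's x, y, z in mm, then the turn about the tool's z in degrees. In form: [[gripper, dx, dy, dz, turn], ...]. A call has 1 to 20 rows; each row is the pose to reach, as a shift and turn from the pose commanded when the call began, along the tool's axes at that moment; what a row does not reach only later rows make up. A row lasts 1/8 s, in which the tool goes at most 62.5 mm and 10.7 degrees, less where a joint would pass 70% of its speed; a pose out of reach is approached as far as the arm can. A call with a gripper value outside its range is refused whole. The fingers move at their own pace and stop on an object; "force" is the grip in N (left out, the last holds). Time passes only in rows, so rows that repeat a pose let the fingers close. It gives the time, the measured TCP pose, the force, the opening and the grip force at its end, in the units of the state.
- monitor.read_state(): the state, without advancing time (a new reading comes with each control period).
- imaging.camera(name): name is "side" or "top" or "wrist"; returns a dict with "img" (384x512x3 uint8, red, green, blue), "mtx" (3x3 intrinsics, pixels), "D" ([k1, k2, p1, p2, k3] as OpenCV has them; the pictures are not rectified), "view" (4x4, takes a point from world to camera coordinates). Camera axes: x right, y down, z forward; pixel columns grow to the right and rows downward; lengths in mm; the calibration is good to about 2 mm. A picture is of the moment at which its call begins. There is no depth.
- job.sign_off(): hands the job in; it is judged then, once.
Trained networks look in a picture, given as the dict that the camera call returned (one of the last four; its "shot" number tells which), for a name from the list of things; names that differ only in an ending like _2 or _b are one class to them, and where a whole thing is asked for, a point or a joint stands for the part that bears it (a point fixed in the world has none). Each returns a list of dicts, best first, with "p" (0 to 1); they miss things now and then, are a little off and sometimes report something else, mostly with a low value. They report only what shows in the picture. A call takes as long as a camera call.
- find_in(picture, target): "rect" ([centre column, centre row, width, height] in pixels, round what is visible of it).
- trace(picture, target): "region" (384x512 bool, what is visible of it) and "rect" ([centre column, centre row, width, height] in pixels, round what is visible of it).
The state is a dict: "clock": time; "joints": joint angles; "qd": joint speeds; "effort": joint torques, N m; "eef_pos": TCP position; "eef_rot": TCP orientation; "wrist_force": force on the tool from outside, world axes, zero at the start; "moment": the same for the moment, N m; "finger_gap": finger opening in mm; "finger_force": force on a finger pad.
Only numpy, scipy, OpenCV 4.12 (cv2) and the standard library are available. Lean on these libraries where they do the work, as an engineer would, in place of code of your own. Each camera call takes 0.05 s, during which the arm holds its last target. There are 200 camera calls.

### The job

Put the trinket baskets away: slide the organiser's front latch open, raise the cover a little until its safety catch stops it, push the catch in with the cover resting there and swing the cover fully open. Hang every basket from the marble tray by its bail, one to a hook, on the rail inside, then shut the cover fully and slide the latch home again. Leave the bottle, the pot and the hair clip where they are on the tray.

Things in the scene. Friction and masses are not known exactly. Their poses are not given: they have to be found in the camera images.
- case: white vanity organiser, fixed; origin at the centre of its underside; x front to back (the latch side is the front; it faces the marble tray), y left seen from the front, z up. Base 110 mm deep (x), 276 wide (y), 32 high, walls 4, floor 8 mm up. On the floor a steel hook rail, 120 mm high, with three hooks towards the front, 96 mm apart, under the cover
- lid_hinge (a point): middle of the cover's hinge axis, at the case's back rim: case x +55 mm, 32 mm up; case axes, fixed. The cover is a hood 128 mm deep (hinge x -128 to 0), 276 wide, 105 mm high above the hinge, walls 4, clear top; shut, it overhangs the base's front by 18 mm. Fully open, it stands up at the hinge and reaches 105 mm behind it
- lid_pull (a point): steel pull block in the middle of the cover's front, 20 mm long, 16 wide (y), 16 high, on a thin stem. Point at its middle, 28 mm in front of the cover's face; cover shut: 156 mm in front of and 68 mm above the hinge axis. It swings with the cover; held by its two sides (along y) it can turn between the fingers
- lid (a joint): cover angle, rad: 0 shut, grows as it swings up and back about the hinge, 1.72 at most. Stiff hinge: it stays where left; 4 to 6 N at the pull. Latch home: it lifts 0.03 at most. Latch open: it lifts to about 0.36 and stops on the safety catch. Catch in: free. Shutting it pushes the catch out to its place again
- latch_knob (a point): thumb-piece of the slide latch, low at the right end of the case's front: upright steel block 10 mm wide (y), 24 deep (x), from 16 to 40 mm above the chest top, its back 6 mm before the cover's face. Point 1 mm above its centre, 29 mm up. It slides along case y
- latch (a joint): latch slide, m: 0 home (cover locked), 0.026 fully open, moving to case -y (to the right). It frees the cover from 0.024 on. About 2.5 N; stays where left. It goes home only with the cover shut
- catch_tab (a point): middle of the front face of the safety catch's finger tab: case y +43 mm, 44 mm up, 10 mm before the base's front and above its rim; face 16 mm wide, 12 high. Behind the cover's front wall while shut; with the cover raised to 0.36 rad the cover's edge is 76 mm up, 120 mm in front of the hinge, and a finger leaning back 30 to 45 degrees reaches the tab from in front
- catch (a joint): safety catch slide, m: 0 catching, 0.010 fully in (case +x, towards the back). It lets the cover go from 0.0075 on. About 3.5 N; stays where pushed until the cover is shut. Its steel arm (case y 52 to 61 mm, x -57 to -45) stands 82 mm up, just inside the front between the middle and left hooks
- hook1 (a point): Left (case y +96 mm) hook of the rail. Point: its seat, the dip on top of the wire, where the middle of a bail's top bar rests (basket point then 38 mm below it, foot 14 mm above the floor). Case axes. 6 mm wire; the upturned tip stands 10 to 17 mm in front (-x) of the seat, its top 24 mm above it; behind, the wire climbs to the 8 mm rail, 37 mm behind and 11 mm higher
- hook2 (a point): Middle (case y 0) hook of the rail. Point: its seat, the dip on top of the wire, where the middle of a bail's top bar rests (basket point then 38 mm below it, foot 14 mm above the floor). Case axes. 6 mm wire; the upturned tip stands 10 to 17 mm in front (-x) of the seat, its top 24 mm above it; behind, the wire climbs to the 8 mm rail, 37 mm behind and 11 mm higher
- hook3 (a point): Right (case y -96 mm) hook of the rail. Point: its seat, the dip on top of the wire, where the middle of a bail's top bar rests (basket point then 38 mm below it, foot 14 mm above the floor). Case axes. 6 mm wire; the upturned tip stands 10 to 17 mm in front (-x) of the seat, its top 24 mm above it; behind, the wire climbs to the 8 mm rail, 37 mm behind and 11 mm higher
- basket1_mid (a point): steel trinket basket: pail 42 mm tall, 54 mm across, 80 to 170 g, rigid bail of 6 mm bar above it. Point on its axis 45 mm above its foot; z up. The bail is a loop in the y-z plane, symmetric: straight uprights at y +-17 mm (40 mm over the outside) from 3 to 31 mm above the point (hold it across these); top bar 14 mm wide, underside 38, top 44 mm above the point; open down to the pail rim. None if absent
- basket2_mid (a point): steel trinket basket: pail 42 mm tall, 54 mm across, 80 to 170 g, rigid bail of 6 mm bar above it. Point on its axis 45 mm above its foot; z up. The bail is a loop in the y-z plane, symmetric: straight uprights at y +-17 mm (40 mm over the outside) from 3 to 31 mm above the point (hold it across these); top bar 14 mm wide, underside 38, top 44 mm above the point; open down to the pail rim. None if absent
- basket3_mid (a point): steel trinket basket: pail 42 mm tall, 54 mm across, 80 to 170 g, rigid bail of 6 mm bar above it. Point on its axis 45 mm above its foot; z up. The bail is a loop in the y-z plane, symmetric: straight uprights at y +-17 mm (40 mm over the outside) from 3 to 31 mm above the point (hold it across these); top bar 14 mm wide, underside 38, top 44 mm above the point; open down to the pail rim. None if absent
- tray: white marble tray, fixed: slab 260 mm (x) by 400 mm (y), its surface 12 mm above the chest top, with a rim 8 mm wide and 4 mm high; origin at the centre of its underside. The baskets stand on its front half (-x), the other things on its back half
- bottle_mid (a point): stainless push dispenser bottle, empty, 54 mm across and 115 mm tall, on the back half of the tray; point on its axis 55 mm above its foot. To be left alone
- pot_mid (a point): round white ceramic pot with a metal lid, 80 mm across, 63 mm tall, on the back half of the tray; point 30 mm above its foot. To be left alone
- hairclip_mid (a point): tortoiseshell hair clip, 70 by 22 by 14 mm, lying on the back half of the tray; point at its centre. To be left alone

How it is judged:
By the outcome, as a careful person would: the job done as asked, in the order asked, and still so for the second after the job is handed in, with the robot touching nothing.
Of basket1, basket2, basket3 only 2 to 3 are there at a start; the rules pass over those that are not, and their reading is None.
At some moment in a run one of basket1, basket2, basket3 may be knocked a few centimetres aside while the robot is not near it.
It also fails if it takes over 208 s, if anything falls off the work surface, if the arm or the gripper's body presses on something with over 40 N, if the wrist force passes 120 N, or if a joint passes its speed limit or range.

## Working session

There is one attempt and no reset: what is moved stays moved. The work goes in short steps, Python scripts to look and compute and a tool call to move; the robot and the scene stay as the last step left them, time stands still between calls to the robot, and variables do not carry over. Pictures are saved under pics/ and viewed, at most 14 in all, crops included, and the job is handed in when it is done.

Besides the shell and the picture viewer there is one more tool, called after "Emit:" as a command line: name --pt "numbers of a row" for each row, then --argument value for the rest. arm_command: Moves the arm, as the interface text tells. Its arguments: {"type":"object","properties":{"steps":{"type":"array","items":{"type":"array","items":{"type":"number"}}},"force":{"type":"number"}},"required":["steps"]}

```bash
mkdir -p pics; cat > h.py <<'E'
import numpy as np, cv2
from cell import monitor, imaging, job, find_in, trace
def save(c,n): cv2.imwrite('pics/'+n+'.png',c['img'][:,:,::-1])
def ray(c,px):
    u=cv2.undistortPoints(np.array([[px]],float),c['mtx'],np.array(c['D'],float))[0,0]
    V=np.array(c['view']);R=V[:3,:3];t=V[:3,3]
    return -R.T@t, R.T@np.array([u[0],u[1],1.])
def at_z(c,px,z):
    o,d=ray(c,px); return o+d*(z-o[2])/d[2]
def proj(c,P):
    V=np.array(c['view']); r=cv2.Rodrigues(V[:3,:3])[0]
    return cv2.projectPoints(np.array(P,float).reshape(-1,1,3),r,V[:3,3],np.array(c['mtx'],float),np.array(c['D'],float))[0][:,0]
def tri(cs,pxs):
    A=np.zeros((3,3));b=np.zeros(3)
    for c,p in zip(cs,pxs):
        o,d=ray(c,p);d=d/np.linalg.norm(d);M=np.eye(3)-np.outer(d,d);A+=M;b+=M@o
    return np.linalg.solve(A,b)
E
cat > a.py <<'E'
from h import *
np.set_printoptions(precision=1,suppress=True)
s=monitor.read_state();print(s)
for n in ['top','side','wrist']:
    c=imaging.camera(n);save(c,n+'0');o,d=ray(c,[256,192]);print(n,o,d)
    if n=='wrist':continue
    for t in ['case','lid_pull','latch_knob','basket1_mid','tray','bottle_mid','pot_mid','hairclip_mid']:
        print(t,[(round(r['p'],2),np.round(r['rect'],1).tolist()) for r in find_in(c,t)][:4])
E
python3 a.py
```

```text
{'clock': 0.0, 'joints': array([-1.2,  0.3,  1.5,  0. ,  1.3, -0.1]), 'qd': array([ 0.,  0., -0., -0., -0.,  0.]), 'effort': array([ -0. , -53.2, -35.3,   0.1,   0. ,  -0. ]), 'eef_pos': array([ 245.4, -491.9,  192.9]), 'eef_rot': array([-3.1, -0. ,  0.5]), 'wrist_force': array([-0.2,  0.5,  1.5]), 'moment': array([0., 0., 0.]), 'finger_force': 0.0, 'finger_gap': 93.82963172817009}
top [ 491.9  -77.4 1270.5] [ 0.1  0.  -1. ]
case [(0.9, [181.9, 206.6, 76.5, 103.2])]
lid_pull [(0.88, [178.3, 204.9, 72.8, 108.8])]
latch_knob []
basket1_mid [(0.79, [366.4, 216.4, 21.4, 21.1])]
tray [(0.67, [328.0, 200.8, 135.3, 91.7]), (0.39, [328.6, 216.9, 21.4, 20.1])]
bottle_mid [(0.59, [379.2, 169.3, 24.8, 17.8])]
pot_mid [(0.97, [286.1, 175.9, 25.9, 33.0]), (0.37, [180.9, 206.4, 74.4, 111.6])]
hairclip_mid [(0.59, [335.2, 170.8, 22.0, 10.8])]
side [ 552.9 -656.8  846.5] [ 0.   0.6 -0.8]
case [(0.95, [250.8, 129.6, 113.0, 81.5])]
lid_pull [(0.94, [248.7, 126.4, 115.2, 80.2])]
latch_knob [(0.37, [279.2, 167.3, 10.7, 13.8]), (0.31, [299.8, 295.9, 20.1, 30.3])]
basket1_mid []
tray [(0.73, [230.9, 332.6, 26.9, 29.0]), (0.67, [262.2, 297.4, 128.5, 173.2])]
bottle_mid [(0.95, [303.1, 347.0, 33.8, 42.8]), (0.47, [249.8, 130.5, 112.6, 81.4])]
pot_mid [(0.56, [288.3, 231.2, 40.8, 42.2])]
hairclip_mid [(0.71, [297.1, 296.6, 16.7, 32.8])]
wrist [ 309.3 -459.8  385.5] [-0.2 -0.1 -1. ]
```

```bash
python3 -c "
import cv2,numpy as np
a=cv2.imread('pics/top0.png')[120:290,110:430];b=cv2.imread('pics/side0.png')[70:400,170:350]
cv2.imwrite('pics/m0.png',cv2.resize(a,None,fx=2.5,fy=2.5,interpolation=2));cv2.imwrite('pics/m1.png',cv2.resize(b,None,fx=1.8,fy=1.8,interpolation=2)[:600])"
```

```text
(no output)
```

View pics/m0.png

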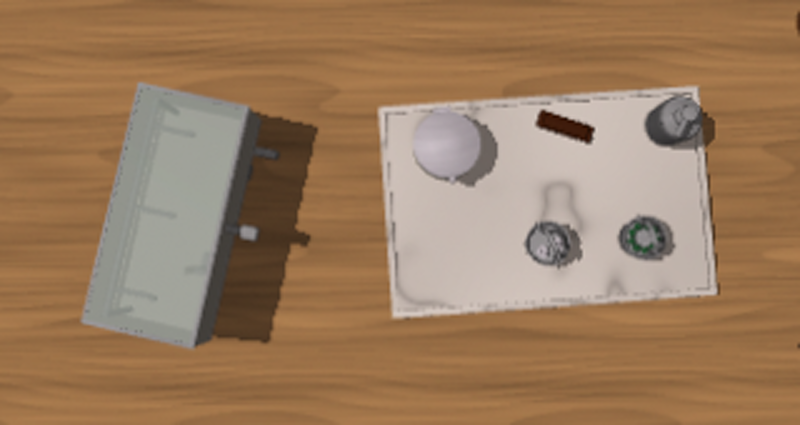

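View pics/m1.png

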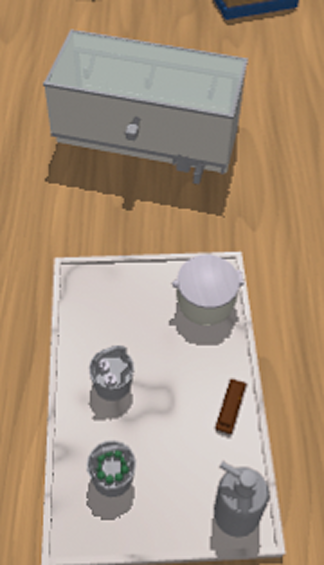

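The top view shows the case at left, with its front facing right towards the tray. Its hood corners in the crop are near (140,83), (248,107), (193,347) and (82,323). The knob is at (266,154) and the pull at (248,233). Two baskets stand on the tray, at (550,243) and (645,238). The side view agrees.

```bash
cat > b.py <<'E'
from h import *
from scipy.optimize import least_squares
np.set_printoptions(precision=3,suppress=True)
print(monitor.read_state()['eef_rot'])
T=imaging.camera('top');S=imaging.camera('side')
tp=np.array([[140,83],[248,107],[193,347],[82,323],[248,233]])/2.5+[110,120]
sp=np.array([[246,59],[236,115],[44,86],[75,31],[132,129]])/1.8+[170,70]
M=np.array([[55,-138,137],[-73,-138,137],[-73,138,137],[55,138,137],[-101,0,100]],float)
def W(p,M): 
    c,s=np.cos(p[2]),np.sin(p[2]); return M@np.array([[c,s,0],[-s,c,0],[0,0,1]])+[p[0],p[1],0]
f=lambda p:np.r_[(proj(T,W(p,M))-tp).ravel(),(proj(S,W(p,M))-sp).ravel()]
for y0 in (1.3,-1.3):
    r=least_squares(f,[500,150,y0]);print(r.x,r.cost);
    if y0>0: print(f(r.x).reshape(-1,2))
# baskets
for px in ([550,243],[645,238]):
    print(at_z(T,np.array(px)/2.5+[110,120],54))
for t in ['basket1_mid','basket2_mid','basket3_mid']:
    for c in (T,S):
        print(t,[(round(q['p'],2),np.round(q['rect'],1)) for q in trace(c,t)])
E
python3 b.py
```

```text
[-3.142 -0.     0.463]
[542.286 193.502   1.347] 9.845136577281052
[[-0.497 -0.899]
 [ 0.078 -1.073]
 [-0.101 -0.378]
 [ 0.083 -1.072]
 [ 0.669 -0.963]
 [ 0.488 -0.436]
 [-1.867  0.424]
 [-0.178 -1.492]
 [-2.478 -0.659]
 [-0.062  1.365]]
[542.286 193.502   1.347] 9.845136577281009
[ 503.501 -255.788   54.   ]
[ 508.306 -369.605   54.   ]
basket1_mid [(0.55, array([366.9, 217.1,  16.7,  21.9])), (0.18, array([179.4, 205.7,  77.4, 104.3]))]
basket1_mid [(0.94, array([231.8, 332.4,  28.7,  31. ]))]
basket2_mid [(0.62, array([329.4, 216.3,  17.5,  18.8]))]
basket2_mid [(0.74, array([232.5, 279.1,  22.6,  31.8]))]
basket3_mid []
basket3_mid []
```

Emit:
arm_command --pt "0.5 0 50 -50 0" --pt "0.5 0 100 -100 0" --pt "0.5 0 160 -100 0" --pt "0.5 0 220 -100 0" --pt "0.5 0 280 -100 0" --pt "0.5 0 340 -100 0" --pt "0.5 0 400 -100 0" --pt "0.5 0 450 -100 0" --pt "0.5 0 450 -100 0"

```text
clock: 2.48
eef_pos: [365.8, -733.2, 245.2]
eef_rot: [3.096, 0.0, 0.463]
wrist_force: [0.4, 0.8, -0.2]
finger_gap: 46.9
finger_force: 0.0
```

```bash
python3 -c "
from h import *
np.set_printoptions(precision=4,suppress=True)
s=monitor.read_state();print(s['clock'],s['eef_pos'],s['eef_rot'],s['joints'])"
```

```text
2.475 [ 365.8024 -733.2391  245.1954] [3.0961 0.0002 0.4628] [-1.1534  1.0399  0.2346  0.002   1.8217 -0.0449]
```

Emit:
arm_command --pt "0.5 0 0 -300 0" --pt "0.5 0 0 -300 0" --pt "0.5 0 0 -300 0" --pt "0.5 0 0 -300 0" --pt "0.5 0 0 -300 0" --pt "0.5 0 0 -300 0"

```text
clock: 3.22
eef_pos: [318.7, -638.8, 456.1]
eef_rot: [3.061, 0.0, 0.463]
wrist_force: [0.3, -0.9, -0.7]
finger_gap: 46.8
finger_force: 0.0
```

Emit:
arm_command --pt "0.5 0 -50 0 0" --pt "0.5 0 -100 0 0" --pt "0.5 0 -150 0 0" --pt "0.5 0 -200 0 0" --pt "0.5 0 -200 0 0"

```text
clock: 3.85
eef_pos: [228.9, -458.7, 439.0]
eef_rot: [3.062, 0.0, 0.463]
wrist_force: [-0.1, -0.7, 0.0]
finger_gap: 47.0
finger_force: 0.0
```

```bash
python3 -c "
from h import *
np.set_printoptions(precision=4,suppress=True)
s=monitor.read_state();print(s['clock'],s['eef_pos'],s['eef_rot'],s['joints'])"
```

```text
3.85 [ 228.9391 -458.6515  439.0443] [3.062  0.0001 0.4628] [-1.1825  0.1092  1.1962  0.0059  1.7569 -0.0732]
```

Emit:
arm_command --pt "0.5 0 -60 100 0" --pt "0.5 0 -120 200 0" --pt "0.5 0 -180 200 0" --pt "0.5 0 -240 200 0" --pt "0.5 0 -300 200 0" --pt "0.5 0 -400 200 0" --pt "0.5 0 -400 200 0" --pt "0.5 0 -400 200 0" --pt "0.5 0 -400 200 0"

```text
clock: 4.97
eef_pos: [74.6, -150.1, 205.7]
eef_rot: [3.087, 0.0, 0.462]
wrist_force: [0.1, 0.0, 0.2]
finger_gap: 46.8
finger_force: 0.0
```

```bash
python3 -c "
from h import *
np.set_printoptions(precision=4,suppress=True)
s=monitor.read_state();print(s['clock'],s['eef_pos'],s['eef_rot'],s['joints'])"
```

```text
4.975 [  74.603  -150.0987  205.7209] [3.0871 0.0005 0.4621] [-1.3516 -0.7869  2.3395  0.0127  1.536  -0.243 ]
```

Emit:
arm_command --pt "0.5 0 -900 0 0" --pt "0.5 0 -900 0 0" --pt "0.5 0 -900 0 0" --pt "0.5 0 -900 0 0"

```text
clock: 5.48
eef_pos: [66.6, -134.4, 165.9]
eef_rot: [3.132, -0.0, 0.463]
wrist_force: [-0.5, 0.2, -0.6]
finger_gap: 47.3
finger_force: 0.0
```

```bash
python3 -c "
from h import *
np.set_printoptions(precision=4,suppress=True)
s=monitor.read_state();print(s['clock'],s['eef_pos'],s['eef_rot'],s['joints'])"
```

```text
5.475 [  66.6464 -134.4314  165.8676] [ 3.1319 -0.0001  0.463 ] [-1.3619 -0.7886  2.4285  0.0025  1.4924 -0.2543]
```

Emit:
arm_command --pt "0.5 10 50 -60 0" --pt "0.5 60 80 -100 -10" --pt "0.5 110 80 -134 -20" --pt "0.5 170 80 -134 -30" --pt "0.5 230 80 -134 -40" --pt "0.5 290 75 -134 -50.6" --pt "0.5 350 70 -134 -50.6" --pt "0.5 410 65 -134 -50.6" --pt "0.5 429 65 -134 -50.6" --pt "0.5 429 65 -134 -50.6" --pt "0.5 429 65 -134 -50.6"

```text
clock: 6.85
eef_pos: [478.5, -0.2, 300.9]
eef_rot: [3.136, 0.008, 1.346]
wrist_force: [-0.2, 0.2, -0.0]
finger_gap: 47.2
finger_force: 0.0
```

```bash
cat > c.py <<'E'
from h import *
import sys
np.set_printoptions(precision=3,suppress=True)
s=monitor.read_state();print(s['clock'],s['eef_pos'],s['eef_rot'])
c=imaging.camera('wrist');save(c,sys.argv[1])
np.save('wv.npy',c['view'])
for t in sys.argv[2:]:
    print(t,[(round(r['p'],2),np.round(r['rect'],1).tolist()) for r in find_in(c,t)][:4])
E
python3 c.py w1 case lid_pull latch_knob
```

```text
6.85 [478.538  -0.213 300.857] [3.136 0.008 1.346]
case [(0.71, [267.0, 50.0, 243.4, 99.6])]
lid_pull [(0.7, [267.6, 49.8, 249.3, 99.6])]
latch_knob [(0.75, [327.1, 89.5, 5.6, 20.2])]
```

View pics/w1.png

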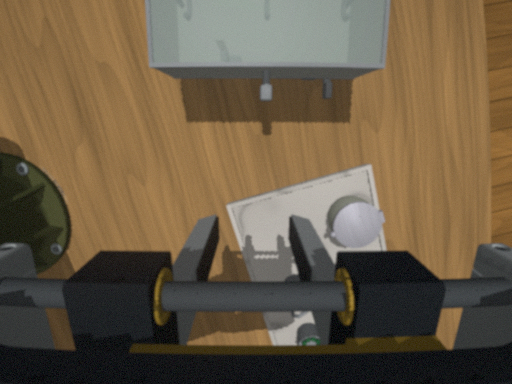

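```bash
python3 -c "
import cv2
a=cv2.imread('pics/w1.png')[40:110,140:400]
cv2.imwrite('pics/w1z.png',cv2.resize(a,None,fx=3,fy=3,interpolation=2))"
```

```text
(no output)
```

View pics/w1z.png

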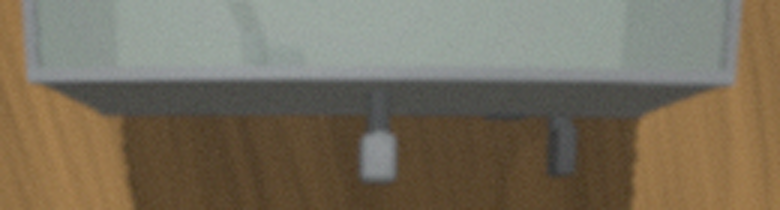

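```bash
cat > d.py <<'E'
from h import *
from scipy.optimize import least_squares
np.set_printoptions(precision=2,suppress=True)
c=imaging.camera('wrist')
px=np.array([[27,81],[734,82],[105,115],[640,116],[378,180]])/3+[140,40]
M=np.array([[-73,138,137],[-73,-138,137],[-73,138,32],[-73,-138,32],[-111,0,100]],float)
def W(p,M): 
    k,s=np.cos(p[2]),np.sin(p[2]); return M@np.array([[k,s,0],[-s,k,0],[0,0,1]])+[p[0],p[1],0]
f=lambda p:(proj(c,W(p,M))-px)
w=np.array([[2,2],[2,2],[1,1],[1,1],[1,.5]])
r=least_squares(lambda p:(f(p)*w).ravel(),[542,193,1.347]);p=r.x;print(p);print(f(p));print(ray(c,[256,192]))
# knob: y in case for top center z40, x=-91
for y in (-60,-70,-80,-90,-100): print(y,proj(c,W(p,np.array([[-79.,y,40],[-103,y,40],[-103,y,16]]))).ravel())
np.save('case.npy',p)
E
python3 d.py
```

```text
[540.9  194.82   1.35]
[[ 1.77 -0.11]
 [-1.54 -0.09]
 [-0.89 -0.12]
 [-0.38 -0.38]
 [-0.12  0.88]]
(array([493.24,  71.31, 493.25]), array([-0.04, -0.26, -0.97]))
-60 [303.67  81.19 303.12  97.62 300.5   98.56]
-70 [310.24  81.24 309.61  97.65 306.66  98.59]
-80 [316.79  81.3  316.09  97.69 312.82  98.62]
-90 [323.33  81.36 322.55  97.74 318.96  98.66]
-100 [329.85  81.43 329.    97.79 325.09  98.71]
```

Emit:
arm_command --pt "0.2 0 -20 -60 0" --pt "0.2 30 -50 -120 0" --pt "0.2 75 -90 -120 0" --pt "0.2 120 -135 -120 0" --pt "0.2 165 -175 -120 0" --pt "0.2 210 -215 -120 0" --pt "0.2 255 -255 -120 0" --pt "0.2 300 -295 -120 0" --pt "0.2 345 -335 -120 0" --pt "0.2 390 -375 -120 0" --pt "0.2 435 -415 -120 0" --pt "0.2 480 -450 -120 0" --pt "0.2 495 -467 -120 0" --pt "0.2 495 -467 -120 0" --pt "0.2 495 -467 -120 0"

```text
clock: 8.98
eef_pos: [134.3, 587.0, 415.3]
eef_rot: [3.135, 0.007, 1.345]
wrist_force: [0.4, -1.0, 0.2]
finger_gap: 18.7
finger_force: 0.0
```

Emit:
arm_command --pt "0.2 600 0 -900 0" --pt "0.2 600 0 -900 0" --pt "0.2 600 0 -900 0" --pt "0.2 600 0 -900 0" --pt "0.2 600 0 -900 0" --pt "0.2 600 0 -900 0"

```text
clock: 9.72
eef_pos: [139.5, 614.9, 536.8]
eef_rot: [3.135, -0.031, 1.346]
wrist_force: [0.1, -0.0, -0.0]
finger_gap: 18.7
finger_force: 0.0
```

Emit:
arm_command --pt "0.2 600 0 -900 0" --pt "0.2 600 0 -900 0" --pt "0.2 600 0 -900 0" --pt "0.2 600 0 -900 0"

```text
clock: 10.22
eef_pos: [133.1, 589.6, 569.9]
eef_rot: [3.135, -0.057, 1.346]
wrist_force: [0.4, 0.3, -0.3]
finger_gap: 19.1
finger_force: 0.0
```

```bash
python3 -c "
from h import *
np.set_printoptions(precision=4,suppress=True)
s=monitor.read_state();print(s['clock'],s['eef_pos'],s['eef_rot'],s['joints'])"
```

```text
10.225 [133.0629 589.61   569.9021] [ 3.1353 -0.0566  1.3464] [ 1.2897  0.5816  0.2355 -0.004   2.2677  1.5116]
```

Emit:
arm_command --pt "0.2 3000 0 -1500 0" --pt "0.2 3000 0 -1500 0" --pt "0.2 3000 0 -1500 0"

```text
clock: 10.6
eef_pos: [142.6, 630.5, 537.9]
eef_rot: [3.135, -0.088, 1.347]
wrist_force: [0.7, 0.4, 0.9]
finger_gap: 18.8
finger_force: 0.0
```

Emit:
arm_command --pt "0.2 400 0 -100 0" --pt "0.2 400 0 -100 0" --pt "0.2 400 0 -100 0"

```text
clock: 10.98
eef_pos: [153.6, 677.9, 496.0]
eef_rot: [3.135, -0.124, 1.347]
wrist_force: [-0.6, -0.5, -0.1]
finger_gap: 18.6
finger_force: 0.0
```

Emit:
arm_command --pt "0.2 1500 0 0 0" --pt "0.2 1500 0 0 0" --pt "0.2 1500 0 0 0"

```text
clock: 11.35
eef_pos: [167.7, 737.9, 429.9]
eef_rot: [3.135, -0.16, 1.347]
wrist_force: [0.6, 0.4, -0.3]
finger_gap: 18.8
finger_force: 0.0
```

Emit:
arm_command --pt "0.2 1500 0 -300 0" --pt "0.2 1500 0 -300 0"

```text
clock: 11.6
eef_pos: [173.1, 761.2, 412.9]
eef_rot: [3.135, -0.201, 1.347]
wrist_force: [-0.6, 0.1, 0.3]
finger_gap: 19.0
finger_force: 0.0
```

Emit:
arm_command --pt "0.2 1500 0 -300 0" --pt "0.2 1500 0 -300 0"

```text
clock: 11.85
eef_pos: [177.6, 780.7, 401.7]
eef_rot: [3.135, -0.242, 1.348]
wrist_force: [-0.5, 0.8, -0.2]
finger_gap: 19.0
finger_force: 0.0
```

Emit:
arm_command --pt "0.2 1500 0 -300 0" --pt "0.2 1500 0 -300 0"

```text
clock: 12.1
eef_pos: [181.4, 797.1, 395.7]
eef_rot: [3.135, -0.283, 1.348]
wrist_force: [0.8, -0.3, 0.2]
finger_gap: 18.9
finger_force: 0.0
```

Emit:
arm_command --pt "0.2 1500 0 -300 0" --pt "0.2 1500 0 -300 0"

```text
clock: 12.35
eef_pos: [184.4, 810.6, 395.2]
eef_rot: [3.135, -0.325, 1.348]
wrist_force: [0.5, 0.1, -1.0]
finger_gap: 18.9
finger_force: 0.0
```

Emit:
arm_command --pt "0.2 1500 0 -300 0" --pt "0.2 1500 0 -300 0"

```text
clock: 12.6
eef_pos: [187.0, 821.9, 399.8]
eef_rot: [3.135, -0.37, 1.348]
wrist_force: [0.2, -0.3, -0.5]
finger_gap: 18.7
finger_force: 0.0
```

Emit:
arm_command --pt "0.2 1500 0 -300 0" --pt "0.2 1500 0 -300 0"

```text
clock: 12.85
eef_pos: [188.9, 830.7, 408.5]
eef_rot: [3.135, -0.413, 1.349]
wrist_force: [-0.4, 0.6, 0.2]
finger_gap: 19.0
finger_force: 0.0
```

Emit:
arm_command --pt "0.2 1500 0 -300 0" --pt "0.2 1500 0 -300 0"

```text
clock: 13.1
eef_pos: [190.3, 837.3, 420.8]
eef_rot: [3.134, -0.456, 1.349]
wrist_force: [-0.2, 0.2, -0.1]
finger_gap: 18.9
finger_force: 0.0
```

Emit:
arm_command --pt "0.2 1500 0 -300 0" --pt "0.2 1500 0 -300 0"

```text
clock: 13.35
eef_pos: [191.2, 841.7, 436.4]
eef_rot: [3.134, -0.5, 1.349]
wrist_force: [-1.6, -0.9, 0.9]
finger_gap: 18.5
finger_force: 0.0
```

```bash
cat >> h.py <<'E'
from scipy.spatial.transform import Rotation as Ro
np.set_printoptions(precision=2,suppress=True)
def C2W(M):
    p=np.load('case.npy');k,s=np.cos(p[2]),np.sin(p[2])
    return np.array(M,float)@np.array([[k,s,0],[-s,k,0],[0,0,1]])+[p[0],p[1],0]
def W2C(P):
    p=np.load('case.npy');k,s=np.cos(p[2]),np.sin(p[2])
    return (np.array(P,float)-[p[0],p[1],0])@np.array([[k,-s,0],[s,k,0],[0,0,1]])
def st():
    s=monitor.read_state();R=Ro.from_euler('xyz',s['eef_rot']).as_matrix();return s,s['eef_pos'],R
def sh(P):
    s,p,R=st();return R.T@(np.array(P)-p)
def rep():
    s,p,R=st();print('t',round(s['clock'],1),'W',p,'C',W2C(p),'rpy',s['eef_rot'],'tz_case',W2C(R[:,2]+np.r_[np.load('case.npy')[:2],0]),'F',s['wrist_force'],'gap',round(s['finger_gap'],1))
E
python3 -c "
from h import *
rep()
for P in [(-151,-98,319),(-151,-98,139),(-93.4,-98,33.4)]: print(P,C2W(P),sh(C2W(P)))"
```

```text
t 13.3 W [191.22 841.7  436.43] C [553.59 484.01 436.43] rpy [ 3.13 -0.5   1.35] tz_case [ 0.48 -0.01 -0.88] F [-1.58 -0.9   0.92] gap 18.5
(-151, -98, 319) [603.1   25.89 319.  ] [-675.51  582.65 -230.62]
(-151, -98, 139) [603.1   25.89 139.  ] [-761.73  581.5   -72.62]
(-93.4, -98, 33.4) [615.83  82.07  33.4 ] [-761.75  580.71   47.67]
```

Emit:
arm_command --pt "0.4 -45 39 -15 0" --pt "0.4 -90 78 -31 0" --pt "0.4 -135 117 -46 0" --pt "0.4 -180 156 -62 0" --pt "0.4 -225 195 -77 0" --pt "0.4 -270 234 -92 0" --pt "0.4 -315 273 -108 0" --pt "0.4 -360 312 -123 0" --pt "0.4 -405 351 -138 0" --pt "0.4 -450 390 -154 0" --pt "0.4 -495 428 -169 0" --pt "0.4 -540 467 -185 0" --pt "0.4 -585 506 -200 0" --pt "0.4 -630 545 -215 0" --pt "0.4 -675 583 -230 0" --pt "0.4 -675 583 -230 0" --pt "0.4 -675 583 -230 0" --pt "0.4 -675 583 -230 0"

```text
clock: 15.6
eef_pos: [603.2, 27.1, 319.5]
eef_rot: [3.134, -0.498, 1.35]
wrist_force: [-0.4, 0.4, 0.2]
finger_gap: 37.4
finger_force: 0.0
```

```bash
python3 -c "
from h import *
rep();print(monitor.read_state()['joints'])
for P in [(-151,-98,139),(-93.4,-98,33.4)]: print(P,C2W(P),sh(C2W(P)))
c=imaging.camera('wrist');save(c,'w2');print([(round(r['p'],2),np.round(r['rect'],1)) for r in find_in(c,'latch_knob')])
print(proj(c,C2W([(-91,-98,28),(-103,-98,40),(-73,-138,32),(-73,138,32),(-73,-138,137),(-101,0,100)])))
"
```

```text
t 15.6 W [603.25  27.05 319.46] C [-149.84  -97.89  319.46] rpy [ 3.13 -0.5   1.35] tz_case [ 0.48 -0.01 -0.88] F [-0.37  0.36  0.19] gap 37.4
[-0.24  0.32  1.28  0.5   1.54 -0.04]
(-151, -98, 139) [603.1   25.89 139.  ] [-87.22  -1.13 157.99]
(-93.4, -98, 33.4) [615.83  82.07  33.4 ] [-87.05  -1.93 278.27]
[]
[[252.68 211.71]
 [252.71 217.41]
 [275.33 201.26]
 [120.31 201.02]
 [281.38 185.64]
 [188.02 209.87]]
```

View pics/w2.png

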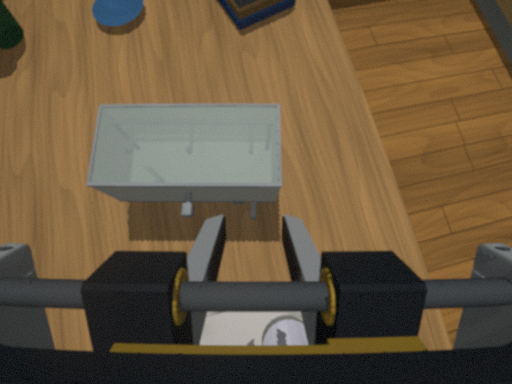

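The picture shows the case ahead of the gripper, with the knob at (253,210) and the pull at (187,209). Both agree with where the model projects them. Next I go down to the knob.

Emit:
arm_command --pt "0.4 -29 0 53 0" --pt "0.4 -58 -1 106 0" --pt "0.4 -87 -1 158 0" --pt "0.4 -87 -1 198 0" --pt "0.4 -87 -2 228 0" --pt "0.4 -87 -2 255 0" --pt "0.4 -87 -2 278 0" --pt "0.4 -87 -2 278 0" --pt "0.4 -87 -2 278 0"

```text
clock: 16.82
eef_pos: [616.3, 81.3, 34.4]
eef_rot: [3.133, -0.498, 1.351]
wrist_force: [0.3, -0.9, 0.1]
finger_gap: 37.3
finger_force: 0.0
```

Emit:
arm_command --force 25 --pt "0.3 0 0 0 0" --pt "0.2 0 0 0 0" --pt "0.0 0 0 0 0" --pt "0.0 0 0 0 0" --pt "0.0 0 0 0 0"

```text
clock: 17.45
eef_pos: [615.9, 81.2, 33.2]
eef_rot: [3.134, -0.498, 1.349]
wrist_force: [0.4, 1.0, -0.8]
finger_gap: 0.6
finger_force: 0.0
```

```bash
python3 -c "
from h import *
rep()
s,p,R=st()
print(R.T@(C2W((0,-26,0))-C2W((0,0,0))))"
```

```text
t 17.4 W [615.91  81.23  33.18] C [-94.2  -98.26  33.18] rpy [ 3.13 -0.5   1.35] tz_case [ 0.48 -0.01 -0.88] F [ 0.41  0.96 -0.78] gap 0.6
[-0.03 26.    0.17]
```

```bash
python3 -c "
from h import *
c=imaging.camera('wrist');S=imaging.camera('side')
print(proj(c,C2W([(-91,-98,28)])),proj(S,C2W([(-91,-98,28)])))
a=cv2.resize(c['img'][100:300,150:400],None,fx=2,fy=2);b=cv2.resize(S['img'][90:190,240:340],None,fx=4,fy=4)
cv2.imwrite('pics/w3.png',np.hstack([b,a[:400]])[:,:,::-1][:, :800])"
```

```text
[[253.67 218.75]] [[279.25 165.44]]
```

View pics/w3.png

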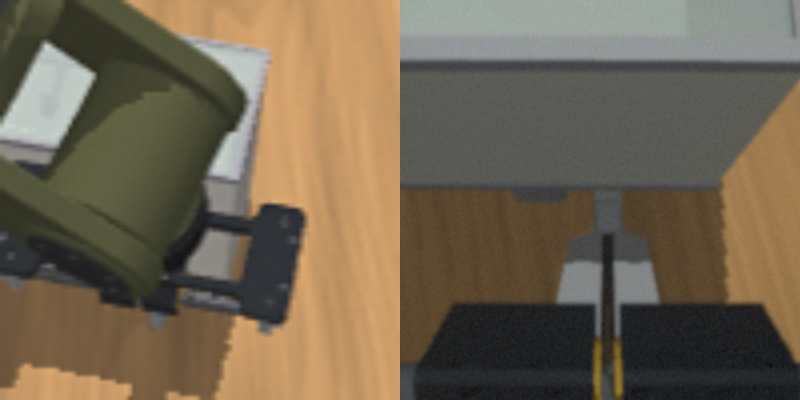

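```bash
python3 -c "
from h import *
c=imaging.camera('wrist')
s,p,R=st()
for n,P in [('edge',C2W((-73,-98,32))),('topedge',C2W((-73,-98,137))),('knobtopback',C2W((-79,-98,40))),('knobtopfront',C2W((-103,-98,40))),('tcp',p),('tip',p+R@[0,0,19]),('tip+x',p+R@[8,0,19]),('tcp+x',p+R@[8,0,0]),('back+x',p+R@[8,0,-30])]: print(n,W2C(P),proj(c,P))
"
```

```text
edge [-73. -98.  32.] [[253.69 193.8 ]]
topedge [-73. -98. 137.] [[255.52 129.31]]
knobtopback [-79. -98.  40.] [[253.78 199.39]]
knobtopfront [-103.  -98.   40.] [[253.83 233.49]]
tcp [-94.15 -98.27  33.19] [[254.11 222.06]]
tip [-85.08 -98.39  16.49] [[254.08 213.46]]
tip+x [-78.05 -98.38  20.31] [[254.09 203.67]]
tcp+x [-87.13 -98.26  37.01] [[254.13 211.47]]
back+x [-101.45  -98.06   63.37] [[254.2  227.14]]
```

Emit:
arm_command --pt "0.4 0 0 0 0" --pt "0.4 0 0 0 0" --pt "0.4 0 0 -40 0" --pt "0.4 0 0 -80 0" --pt "0.4 0 0 -80 0"

```text
clock: 18.23
eef_pos: [608.1, 42.9, 106.2]
eef_rot: [3.129, -0.498, 1.351]
wrist_force: [0.2, -0.3, 0.1]
finger_gap: 37.4
finger_force: 0.0
```

```bash
python3 -c "
from h import *
c=imaging.camera('wrist');S=imaging.camera('side')
rep()
print(proj(c,C2W([(-91,-98,28),(-91,-88,28),(-91,-78,28)])),proj(S,C2W([(-91,-98,28)])))
for k in (c,S):print([(round(r['p'],2),np.round(r['rect'],1)) for r in find_in(k,'latch_knob')])
a=cv2.resize(c['img'][100:300,150:400],None,fx=2,fy=2);b=cv2.resize(S['img'][90:190,240:340],None,fx=4,fy=4)
cv2.imwrite('pics/w4.png',np.hstack([b,a[:400]])[:,:,::-1][:, :800])"
```

```text
t 18.3 W [606.86  44.18 103.14] C [-132.34  -97.63  103.14] rpy [ 3.13 -0.5   1.35] tz_case [ 0.48 -0.01 -0.88] F [ 0.03  0.08 -0.64] gap 37.3
[[251.86 191.38]
 [242.05 191.38]
 [232.25 191.38]] [[279.25 165.44]]
[(0.72, array([251.8, 187.7,   7.5,  29.6]))]
[(0.43, array([280.3, 165.6,   8.2,  11.3]))]
```

View pics/w4.png

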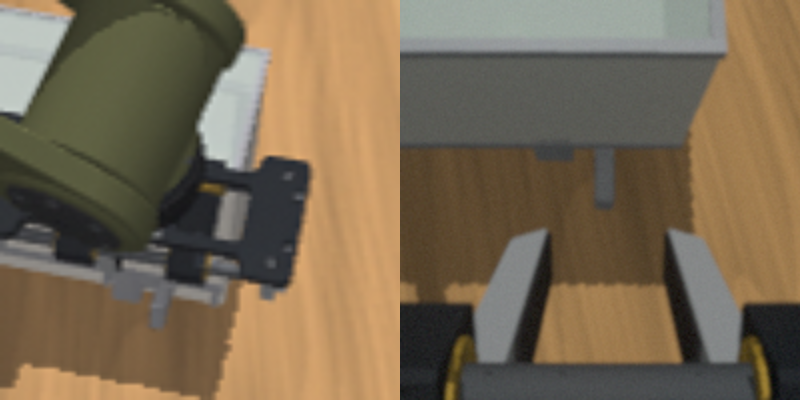

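```bash
python3 -c "
from h import *
c=imaging.camera('wrist')
s,p,R=st()
for P in [(-79,-98,40),(-103,-98,40),(-103,-98,16),(-73,-98,32),(-73,-138,32)]: print(P,proj(c,C2W(P)))
for g in (19,26,33):
  for z in (0,10,19): print(g,z,proj(c,p+R@[8,g,z]),proj(c,p+R@[-8,g,z]))
r=trace(c,'latch_knob')[0]['region'];ys,xs=np.nonzero(r);print(ys.min(),ys.max(),xs.min(),xs.max())
S=imaging.camera('side')
for P in [(-79,-98,40),(-103,-98,40),(-103,-98,16)]: print(P,proj(S,C2W(P)))
"
```

```text
(-79, -98, 40) [[254.47 176.82]]
(-103, -98, 40) [[254.52 200.87]]
(-103, -98, 16) [[254.34 205.74]]
(-73, -98, 32) [[254.4  173.44]]
(-73, -138, 32) [[293.99 173.48]]
19 0 [[280.86 211.42]] [[280.3  232.37]]
19 10 [[279.61 207.15]] [[279.11 227.25]]
19 19 [[278.59 203.63]] [[278.12 223.02]]
26 0 [[290.69 211.41]] [[289.93 232.36]]
26 10 [[289.   207.15]] [[288.31 227.24]]
26 19 [[287.6  203.63]] [[286.97 223.01]]
33 0 [[300.5  211.41]] [[299.55 232.34]]
33 10 [[298.36 207.15]] [[297.5  227.23]]
33 19 [[296.6  203.63]] [[295.81 223.  ]]
175 205 250 259
(-79, -98, 40) [[280.37 159.23]]
(-103, -98, 40) [[278.62 165.66]]
(-103, -98, 16) [[278.14 171.62]]
```

Emit:
arm_command --pt "0.4 0 0 40 0" --pt "0.4 0 0 80 0" --pt "0.4 0 0 88 0" --pt "0.4 0 0 93 0" --pt "0.4 0 0 93 0" --pt "0.25 0 0 93 0" --pt "0.0 0 0 93 0" --pt "0.0 0 0 93 0" --pt "0.0 0 0 93 0" --pt "0.0 0 0 93 0"

```text
clock: 19.82
eef_pos: [617.6, 87.1, 22.0]
eef_rot: [3.134, -0.498, 1.349]
wrist_force: [-1.0, -0.7, 3.0]
finger_gap: 9.9
finger_force: 25.0
```

```bash
python3 -c "
from h import *
rep()"
```

```text
t 19.8 W [617.57  87.13  22.  ] C [-88.08 -98.57  22.  ] rpy [ 3.13 -0.5   1.35] tz_case [ 0.48 -0.01 -0.88] F [-1.03 -0.74  3.  ] gap 9.9
```

Emit:
arm_command --pt "0.0 0 7 0 0" --pt "0.0 0 14 0 0" --pt "0.0 0 20 0 0" --pt "0.0 0 26 0 0" --pt "0.0 0 27 0 0" --pt "0.0 0 27 0 0" --pt "0.0 0 27 0 0"

```text
clock: 20.7
eef_pos: [642.5, 81.7, 21.7]
eef_rot: [3.138, -0.498, 1.349]
wrist_force: [-13.2, -1.3, 10.4]
finger_gap: 9.7
finger_force: 25.0
```

```bash
python3 -c "
from h import *
rep()"
```

```text
t 20.7 W [642.49  81.68  21.69] C [ -87.89 -124.08   21.69] rpy [ 3.14 -0.5   1.35] tz_case [ 0.48 -0.   -0.88] F [-13.18  -1.27  10.44] gap 9.7
```

Emit:
arm_command --pt "0.4 0 -1 0 0" --pt "0.4 0 -1 0 0" --pt "0.4 0 -1 -40 0" --pt "0.4 0 -1 -90 0" --pt "0.4 26 -45 -125 0" --pt "0.4 26 -90 -125 0" --pt "0.4 26 -125.5 -120 0" --pt "0.4 26 -125.5 -90 0" --pt "0.4 26 -125.5 -65 0" --pt "0.4 26 -125.5 -55 0" --pt "0.4 26 -125.5 -55 0" --pt "0.4 26 -125.5 -55 0"

```text
clock: 22.2
eef_pos: [520.7, 105.7, 82.6]
eef_rot: [3.133, -0.498, 1.35]
wrist_force: [1.2, -0.1, -0.1]
finger_gap: 37.7
finger_force: 0.0
```

Emit:
arm_command --force 25 --pt "0.2 0 0 0 0" --pt "0.0 0 0 0 0" --pt "0.0 0 0 0 0" --pt "0.0 0 0 0 0"

```text
clock: 22.7
eef_pos: [520.4, 105.8, 82.1]
eef_rot: [3.134, -0.498, 1.349]
wrist_force: [0.3, -1.6, 3.6]
finger_gap: 15.8
finger_force: 25.0
```

```bash
python3 -c "
from h import *
rep()"
```

```text
t 22.7 W [520.44 105.84  82.15] C [-91.3    0.29  82.15] rpy [ 3.13 -0.5   1.35] tz_case [ 0.48 -0.01 -0.88] F [ 0.31 -1.55  3.64] gap 15.8
```

Emit:
arm_command --pt "0.0 4 0 -3 0" --pt "0.0 8 0 -6 0" --pt "0.0 12.5 0 -9 0" --pt "0.0 17 0 -11.5 0" --pt "0.0 21 0 -14 0" --pt "0.0 26 0 -16.5 0" --pt "0.0 30 0 -18.7 0" --pt "0.0 35 0 -21 0" --pt "0.0 39.5 0 -23 0" --pt "0.0 44.5 0 -25 0" --pt "0.0 49 0 -26.5 0" --pt "0.0 54 0 -28 0" --pt "0.0 56 0 -28.6 0" --pt "0.0 56 0 -28.6 0" --pt "0.0 56 0 -28.6 0"

```text
clock: 24.58
eef_pos: [528.3, 140.5, 133.7]
eef_rot: [3.133, -0.497, 1.349]
wrist_force: [5.7, -1.0, -4.3]
finger_gap: 16.0
finger_force: 25.0
```

```bash
python3 -c "
from h import *
rep()"
```

```text
t 24.6 W [528.34 140.47 133.72] C [-55.78   0.24 133.72] rpy [ 3.13 -0.5   1.35] tz_case [ 0.48 -0.01 -0.88] F [ 5.7  -0.98 -4.32] gap 16.0
```

Emit:
arm_command --pt "0.0 2 0 -0.8 0" --pt "0.0 4 0 -1.5 0" --pt "0.0 4 0 -1.5 0"

```text
clock: 24.95
eef_pos: [528.7, 142.4, 135.6]
eef_rot: [3.134, -0.495, 1.348]
wrist_force: [9.5, -7.2, -15.0]
finger_gap: 15.5
finger_force: 25.0
```

```bash
python3 -c "
from h import *
rep()"
```

```text
t 24.9 W [528.71 142.37 135.65] C [-53.85   0.3  135.65] rpy [ 3.13 -0.5   1.35] tz_case [ 0.48 -0.01 -0.88] F [  9.46  -7.16 -14.97] gap 15.5
```

Emit:
arm_command --pt "0.4 0 0 0 0" --pt "0.4 0 0 0 0" --pt "0.4 0 0 -40 0" --pt "0.4 0 0 -80 0" --pt "0.8 -45 -35 -80 0" --pt "1.0 -90 -70 -70 0" --pt "1.0 -92 -101 -40 0" --pt "1.0 -92 -101 10 0" --pt "1.0 -92.5 -101 50 0" --pt "1.0 -92.5 -101 73 0" --pt "1.0 -92.5 -101 73 0" --pt "1.0 -92.5 -101 73 0"

```text
clock: 26.45
eef_pos: [420.7, 120.4, 28.9]
eef_rot: [3.133, -0.498, 1.35]
wrist_force: [-0.3, 0.2, -0.6]
finger_gap: 93.9
finger_force: 0.0
```

```bash
python3 -c "
from h import *
rep()
c=imaging.camera('wrist');S=imaging.camera('side')
cv2.imwrite('pics/w5.png',np.hstack([cv2.resize(S['img'][60:200,150:340],None,fx=2.2,fy=2.2)[:300],cv2.resize(c['img'],(400,300))[:300]])[:,:,::-1][:, :800])
"
```

```text
t 26.4 W [420.7  120.38  28.94] C [-99.17 100.78  28.94] rpy [ 3.13 -0.5   1.35] tz_case [ 0.48 -0.01 -0.88] F [-0.33  0.25 -0.56] gap 93.9
```

View pics/w5.png

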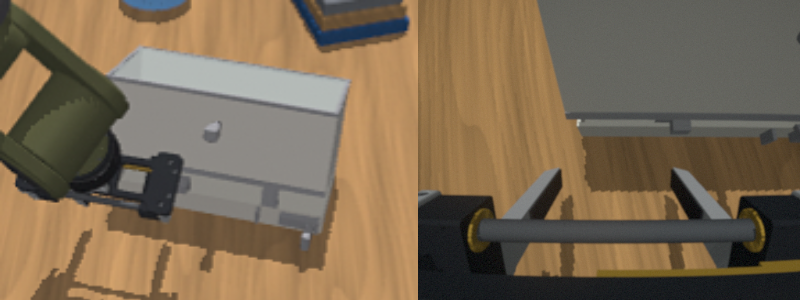

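Emit:
arm_command --pt "1.0 10 0 6.5 0" --pt "1.0 20 0 12.5 0" --pt "1.0 28 0 17.5 0" --pt "1.0 28 0 17.5 0"

```text
clock: 27.05
eef_pos: [427.6, 153.4, 26.0]
eef_rot: [3.134, -0.498, 1.351]
wrist_force: [-0.2, -0.5, 0.1]
finger_gap: 94.0
finger_force: 0.0
```

Emit:
arm_command --pt "1.0 1.8 0 1 0" --pt "1.0 3.5 0 1.9 0" --pt "1.0 5.3 0 2.9 0" --pt "1.0 5.3 0 2.9 0"

```text
clock: 27.55
eef_pos: [429.0, 158.6, 26.0]
eef_rot: [3.134, -0.498, 1.349]
wrist_force: [-1.1, -2.1, 0.1]
finger_gap: 93.9
finger_force: 1.4
```

Emit:
arm_command --pt "1.0 1.3 0 0.7 0" --pt "1.0 2.6 0 1.4 0" --pt "1.0 2.6 0 1.4 0"

```text
clock: 27.92
eef_pos: [429.7, 161.6, 26.0]
eef_rot: [3.134, -0.498, 1.349]
wrist_force: [-0.4, -1.8, 0.9]
finger_gap: 93.9
finger_force: 1.4
```

```bash
python3 -c "
from h import *
rep()"
```

```text
t 27.9 W [429.66 161.57  26.  ] C [-57.02 101.14  26.  ] rpy [ 3.13 -0.5   1.35] tz_case [ 0.48 -0.01 -0.88] F [-0.43 -1.77  0.88] gap 93.9
```

Emit:
arm_command --pt "1.0 1.3 0 0.7 0" --pt "1.0 2.6 0 1.4 0" --pt "1.0 2.6 0 1.4 0"

```text
clock: 28.3
eef_pos: [430.4, 163.7, 25.9]
eef_rot: [3.134, -0.497, 1.349]
wrist_force: [-5.3, -15.8, 4.3]
finger_gap: 93.7
finger_force: 7.5
```

Emit:
arm_command --pt "1.0 1.3 0 0.7 0" --pt "1.0 2.6 0 1.4 0" --pt "1.0 2.6 0 1.4 0"

```text
clock: 28.68
eef_pos: [430.9, 165.0, 25.7]
eef_rot: [3.133, -0.495, 1.347]
wrist_force: [-19.3, -38.6, 16.8]
finger_gap: 94.1
finger_force: 21.0
```

```bash
python3 -c "
from h import *
rep()"
```

```text
t 28.7 W [430.86 164.95  25.67] C [-53.45 100.72  25.67] rpy [ 3.13 -0.49  1.35] tz_case [ 0.47 -0.01 -0.88] F [-19.28 -38.55  16.75] gap 94.1
```

Emit:
arm_command --pt "1.0 -20 0 -11 0" --pt "1.0 -53 0 -29 0" --pt "0.6 -53 30 -80 0" --pt "0.4 -25 65 -130 0" --pt "0.4 20 101 -165 0" --pt "0.4 50 101 -177 0" --pt "0.4 50 101 -140 0" --pt "0.4 50 101 -110 0" --pt "0.4 50 101 -97 0" --pt "0.4 50 101 -97 0" --pt "0.4 50 101 -97 0"

```text
clock: 30.05
eef_pos: [528.7, 142.2, 136.8]
eef_rot: [3.133, -0.498, 1.35]
wrist_force: [0.8, -0.6, -0.3]
finger_gap: 37.7
finger_force: 0.0
```

Emit:
arm_command --force 25 --pt "0.2 0 0 0 0" --pt "0.0 0 0 0 0" --pt "0.0 0 0 0 0" --pt "0.0 0 0 0 0"

```text
clock: 30.55
eef_pos: [528.8, 142.2, 136.2]
eef_rot: [3.133, -0.498, 1.35]
wrist_force: [3.8, -1.9, 1.0]
finger_gap: 15.9
finger_force: 25.0
```

```bash
python3 -c "
from h import *
rep()
s,p,R=st();tx=np.r_[0.878,0.479];tz=np.r_[.479,-.878]
f=lambda t:np.array([-156*np.cos(t)+68*np.sin(t),156*np.sin(t)+68*np.cos(t)])
for t in np.arange(.36,1.74,.07):
  d=f(t)-f(.37);print('[0.0, %.0f, 0, %.0f, 0],'%(d@tx,d@tz),end=' ')
"
```

```text
t 30.6 W [528.77 142.25 136.17] C [-53.95   0.21 136.17] rpy [ 3.13 -0.5   1.35] tz_case [ 0.48 -0.01 -0.88] F [ 3.78 -1.91  1.02] gap 15.9
[0.0, -2, 0, 0, 0], [0.0, 10, 0, -3, 0], [0.0, 22, 0, -5, 0], [0.0, 33, 0, -6, 0], [0.0, 45, 0, -7, 0], [0.0, 57, 0, -7, 0], [0.0, 69, 0, -6, 0], [0.0, 81, 0, -4, 0], [0.0, 92, 0, -1, 0], [0.0, 104, 0, 2, 0], [0.0, 115, 0, 6, 0], [0.0, 126, 0, 11, 0], [0.0, 136, 0, 17, 0], [0.0, 146, 0, 24, 0], [0.0, 156, 0, 31, 0], [0.0, 165, 0, 39, 0], [0.0, 173, 0, 47, 0], [0.0, 181, 0, 56, 0], [0.0, 188, 0, 65, 0], [0.0, 195, 0, 75, 0],
```

Emit:
arm_command --pt "0.0 5 0 -1.5 0" --pt "0.0 10 0 -3 0" --pt "0.0 22 0 -5 0" --pt "0.0 33 0 -6 0" --pt "0.0 33 0 -6 0"

```text
clock: 31.18
eef_pos: [534.7, 168.2, 157.5]
eef_rot: [3.132, -0.498, 1.35]
wrist_force: [6.1, -1.0, 1.5]
finger_gap: 15.9
finger_force: 25.0
```

Emit:
arm_command --pt "0.0 12 0 -1 0" --pt "0.0 24 0 -1 0" --pt "0.0 36 0 0 0" --pt "0.0 48 0 2 0" --pt "0.0 59 0 5 0" --pt "0.0 71 0 8 0" --pt "0.0 82 0 12 0" --pt "0.0 93 0 17 0" --pt "0.0 103 0 23 0" --pt "0.0 113 0 30 0" --pt "0.0 123 0 37 0" --pt "0.0 132 0 45 0" --pt "0.0 140 0 53 0" --pt "0.0 148 0 62 0" --pt "0.0 155 0 71 0" --pt "0.0 162 0 81 0" --pt "0.0 162 0 81 0"

```text
clock: 33.3
eef_pos: [575.7, 345.9, 164.9]
eef_rot: [3.13, -0.501, 1.351]
wrist_force: [8.9, 6.4, 6.9]
finger_gap: 15.5
finger_force: 25.0
```

```bash
python3 -c "
from h import *
rep()"
```

```text
t 33.3 W [575.67 345.92 164.93] C [155.05  -0.51 164.93] rpy [ 3.13 -0.5   1.35] tz_case [ 0.48 -0.01 -0.88] F [8.91 6.41 6.87] gap 15.5
```

Emit:
arm_command --pt "0.0 2 0 4 0" --pt "0.0 2 0 4 0" --pt "0.0 2 0 4 0"

```text
clock: 33.67
eef_pos: [576.5, 349.3, 162.9]
eef_rot: [3.13, -0.502, 1.351]
wrist_force: [7.6, 7.2, 8.1]
finger_gap: 15.3
finger_force: 25.0
```

Emit:
arm_command --pt "0.4 0 0 0 0" --pt "0.4 0 0 0 0" --pt "0.4 0 0 -50 0" --pt "0.4 0 0 -105 0" --pt "0.4 -45 5 -138 0" --pt "0.4 -90 10 -170 0" --pt "0.4 -135 15 -200 0" --pt "0.4 -180 20 -230 0" --pt "0.4 -230 25 -260 0" --pt "0.4 -280 32 -285 0" --pt "0.4 -330 38 -315 0" --pt "0.4 -380 44 -345 0" --pt "0.4 -430 50 -375 0" --pt "0.4 -480 56 -405 0" --pt "0.4 -530 62 -435 0" --pt "0.4 -580 68 -465 0" --pt "0.4 -630 74 -495 0" --pt "0.4 -647 75 -505 0" --pt "0.4 -647 75 -505 0" --pt "0.4 -647 75 -505 0"

```text
clock: 36.17
eef_pos: [467.2, -456.7, 295.7]
eef_rot: [3.135, -0.498, 1.35]
wrist_force: [-0.4, -0.0, 0.6]
finger_gap: 37.5
finger_force: 0.0
```

```bash
python3 c.py w6 basket1_mid basket2_mid; python3 -c "
from h import *
S=imaging.camera('side');a=cv2.imread('pics/w6.png')
print([(round(r['p'],2),np.round(r['rect'],1)) for r in find_in(S,'basket1_mid')])
cv2.imwrite('pics/w6m.png',np.hstack([S['img'][40:424,150:350][:,:,::-1],cv2.resize(a,None,fx=1.17,fy=1.0)[:384,:600]]))"
```

```text
36.175 [ 467.18  -456.683  295.651] [ 3.135 -0.498  1.35 ]
basket1_mid [(0.76, [268.3, 188.9, 32.8, 35.1])]
basket2_mid [(0.62, [258.9, 114.4, 24.7, 40.5])]
[(0.8, array([232.7, 322.5,  31.2,  17.8]))]Traceback (most recent call last):
  File "<string>", line 5, in <module>
    cv2.imwrite('pics/w6m.png',np.hstack([S['img'][40:424,150:350][:,:,::-1],cv2.resize(a,None,fx=1.17,fy=1.0)[:384,:600]]))
                               ~~~~~~~~~^^^^^^^^^^^^^^^^^^^^^^^^^^^^^^^^^^^^^^^^^^^^^^^^^^^^^^^^^^^^^^^^^^^^^^^^^^^^^^^^^^^
    return _nx.concatenate(arrs, 1, dtype=dtype, casting=casting)
           ~~~~~~~~~~~~~~~^^^^^^^^^^^^^^^^^^^^^^^^^^^^^^^^^^^^^^^
ValueError: all the input array dimensions except for the concatenation axis must match exactly, but along dimension 0, the array at index 0 has size 344 and the array at index 1 has size 384
```

```bash
python3 -c "
from h import *
S=imaging.camera('side');a=cv2.imread('pics/w6.png')
L=S['img'][40:150,150:350][:,:,::-1]
b=cv2.resize(a[85:220,200:330],(500,520));l=cv2.resize(L,(300,165))
o=np.zeros((520,800,3),np.uint8);o[:165,:300]=l;o[:,300:]=b
cv2.imwrite('pics/w6m.png',o)"
```

```text
(no output)
```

View pics/w6m.png

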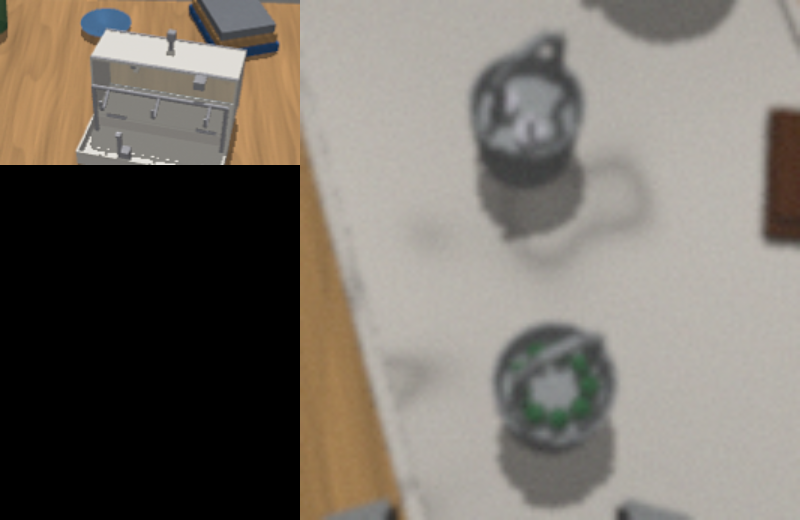

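Emit:
arm_command --pt "0.4 50 -15 24 0" --pt "0.4 100 -29 48 0" --pt "0.4 150 -44 71 0" --pt "0.4 200 -58 95 0" --pt "0.4 250 -73 119 0" --pt "0.4 300 -88 142 0" --pt "0.4 350 -102 166 0" --pt "0.4 400 -117 190 0" --pt "0.4 436 -160 210 0" --pt "0.4 472 -204 230 0" --pt "0.4 509 -247 250 0" --pt "0.4 545 -291 270 0" --pt "0.4 582 -334 290 0" --pt "0.4 618 -378 309 0" --pt "0.4 622 -437 311 0" --pt "0.4 625 -496 313 0" --pt "0.4 629 -555 315 0" --pt "0.4 629 -555 315 0" --pt "0.4 629 -555 315 0"

```text
clock: 38.85
eef_pos: [80.9, 351.6, 316.0]
eef_rot: [3.134, -0.499, 1.354]
wrist_force: [0.2, -0.7, 0.1]
finger_gap: 37.2
finger_force: 0.0
```

Emit:
arm_command --pt "0.4 -60 0 -40 0" --pt "0.4 -120 0 -80 0" --pt "0.4 -200 0 -140 0" --pt "0.4 -300 0 -200 0" --pt "0.4 -400 0 -300 0"

```text
clock: 39.48
eef_pos: [62.2, 256.3, 377.3]
eef_rot: [3.135, -0.456, 1.349]
wrist_force: [0.3, -0.2, 0.3]
finger_gap: 37.3
finger_force: 0.0
```

Emit:
arm_command --pt "0.4 -1500 0 -1000 0" --pt "0.4 -1500 0 -1000 0"

```text
clock: 39.72
eef_pos: [59.0, 229.4, 426.7]
eef_rot: [3.137, -0.417, 1.349]
wrist_force: [-0.2, 0.2, 0.2]
finger_gap: 37.5
finger_force: 0.0
```

```bash
python3 -c "
from h import *
rep();print(monitor.read_state()['joints'])"
```

```text
t 39.7 W [ 58.96 229.43 426.66] C [-72.78 477.67 426.66] rpy [ 3.14 -0.42  1.35] tz_case [ 0.4  -0.   -0.91] F [-0.19  0.21  0.19] gap 37.5
[ 1.   -0.79  1.89  0.14  1.64  1.26]
```

Emit:
arm_command --pt "0.4 -1500 0 -660 0" --pt "0.4 -1500 0 -660 0"

```text
clock: 39.98
eef_pos: [65.0, 194.5, 469.4]
eef_rot: [-3.139, -0.379, 1.352]
wrist_force: [0.8, 0.3, -0.2]
finger_gap: 37.6
finger_force: 0.0
```

Emit:
arm_command --pt "0.4 -1500 0 -600 0" --pt "0.4 -1500 0 -600 0"

```text
clock: 40.22
eef_pos: [82.4, 159.6, 485.9]
eef_rot: [-3.128, -0.348, 1.344]
wrist_force: [0.8, -0.1, -0.0]
finger_gap: 37.6
finger_force: 0.0
```

Emit:
arm_command --pt "0.4 -1500 0 -530 0" --pt "0.4 -1500 0 -530 0"

```text
clock: 40.48
eef_pos: [95.6, 121.8, 489.0]
eef_rot: [-3.123, -0.314, 1.34]
wrist_force: [0.2, 0.7, 0.0]
finger_gap: 37.7
finger_force: 0.0
```

Emit:
arm_command --pt "0.4 -1500 0 -460 0" --pt "0.4 -1500 0 -460 0"

```text
clock: 40.72
eef_pos: [100.8, 80.3, 487.6]
eef_rot: [-3.126, -0.282, 1.342]
wrist_force: [0.1, 0.4, 0.4]
finger_gap: 37.2
finger_force: 0.0
```

Emit:
arm_command --pt "0.4 -1500 0 -390 0" --pt "0.4 -1500 0 -390 0"

```text
clock: 40.98
eef_pos: [100.4, 34.9, 484.5]
eef_rot: [-3.127, -0.26, 1.344]
wrist_force: [0.9, 0.3, -0.1]
finger_gap: 37.6
finger_force: 0.0
```

```bash
python3 -c "
from h import *
rep();print(monitor.read_state()['joints'])"
```

```text
t 41.0 W [100.38  34.95 484.54] C [-253.29  394.29  484.54] rpy [-3.13 -0.26  1.34] tz_case [ 0.26  0.01 -0.97] F [ 0.86  0.27 -0.1 ] gap 37.6
[-0.79 -0.77  1.71  0.3   2.34 -0.37]
```

Emit:
arm_command --pt "0.4 30 -14 40 0" --pt "0.4 60 -28 80 0" --pt "0.4 90 -41 125 0" --pt "0.4 120 -55 170 0" --pt "0.4 150 -69 215 0" --pt "0.4 180 -83 260 0" --pt "0.4 210 -97 310 0" --pt "0.4 239 -110 357 0" --pt "0.4 239 -110 357 0" --pt "0.4 239 -110 357 0" --pt "0.4 239 -110 357 0"

```text
clock: 42.35
eef_pos: [67.7, 346.0, 228.9]
eef_rot: [-3.125, -0.262, 1.344]
wrist_force: [0.7, 0.6, 1.2]
finger_gap: 37.5
finger_force: 0.0
```

Emit:
arm_command --pt "0.4 -60 0 -10 0" --pt "0.4 -120 0 -25 0" --pt "0.4 -180 0 -45 0" --pt "0.4 -400 0 -105 0"

```text
clock: 42.85
eef_pos: [30.9, 211.7, 222.1]
eef_rot: [-3.129, -0.22, 1.342]
wrist_force: [0.5, -0.1, -0.0]
finger_gap: 37.4
finger_force: 0.0
```

Emit:
arm_command --pt "0.4 -1000 0 -230 0" --pt "0.4 -1000 0 -230 0"

```text
clock: 43.1
eef_pos: [4.0, 201.6, 216.9]
eef_rot: [-3.141, -0.181, 1.342]
wrist_force: [-0.1, 1.2, -0.2]
finger_gap: 37.7
finger_force: 0.0
```

Emit:
arm_command --pt "0.4 -1000 0 -200 0" --pt "0.4 -1000 0 -200 0"

```text
clock: 43.35
eef_pos: [-47.9, 178.3, 213.6]
eef_rot: [3.121, -0.151, 1.343]
wrist_force: [0.1, -0.3, -0.3]
finger_gap: 37.7
finger_force: 0.0
```

```bash
python3 -c "
from h import *
rep();print(monitor.read_state()['joints'])"
```

```text
t 43.4 W [-47.93 178.32 213.62] C [-146.25  570.62  213.62] rpy [ 3.12 -0.15  1.34] tz_case [ 0.15 -0.02 -0.99] F [ 0.11 -0.25 -0.3 ] gap 37.7
[ 1.76 -0.79  2.33 -0.08  1.47  1.99]
```

Emit:
arm_command --pt "0.4 50 30 8 0" --pt "0.4 100 60 15 0" --pt "0.4 136 88 21 0" --pt "0.4 136 88 21 0" --pt "0.4 136 88 21 0"

```text
clock: 43.98
eef_pos: [69.7, 292.0, 214.6]
eef_rot: [3.12, -0.15, 1.343]
wrist_force: [0.0, 0.3, 0.8]
finger_gap: 37.6
finger_force: 0.0
```

Emit:
arm_command --pt "0.4 -60 0 -8 0" --pt "0.4 -120 0 -17 0" --pt "0.4 -600 0 -85 0" --pt "0.4 -600 0 -85 0"

```text
clock: 44.48
eef_pos: [33.7, 177.7, 203.6]
eef_rot: [3.116, -0.107, 1.344]
wrist_force: [-0.2, 0.5, 0.2]
finger_gap: 37.7
finger_force: 0.0
```

Emit:
arm_command --pt "0.4 -700 60 -80 0" --pt "0.4 -700 60 -80 0"

```text
clock: 44.72
eef_pos: [29.2, 165.3, 194.8]
eef_rot: [3.11, -0.064, 1.343]
wrist_force: [0.7, 0.2, 0.9]
finger_gap: 37.8
finger_force: 0.0
```

```bash
python3 -c "
from h import *
rep();print(monitor.read_state()['joints'])"
```

```text
t 44.7 W [ 29.24 165.32 194.81] C [-141.87  492.49  194.81] rpy [ 3.11 -0.06  1.34] tz_case [ 0.06 -0.03 -1.  ] F [0.66 0.25 0.91] gap 37.8
[ 1.22 -0.79  2.37 -0.02  1.5   1.45]
```

Emit:
arm_command --pt "0.4 40 40 0 0" --pt "0.4 40 90 0 0" --pt "0.4 30 105 0 0" --pt "0.4 30 105 0 0" --pt "0.4 30 105 0 0"

```text
clock: 45.35
eef_pos: [138.2, 170.9, 200.3]
eef_rot: [3.11, -0.066, 1.341]
wrist_force: [-0.5, 0.2, -1.4]
finger_gap: 37.2
finger_force: 0.0
```

Emit:
arm_command --pt "0.4 -50 -24 0 0" --pt "0.4 -540 -264 0 0" --pt "0.4 -540 -264 0 0"

```text
clock: 45.72
eef_pos: [98.2, 122.1, 173.0]
eef_rot: [3.128, -0.028, 1.342]
wrist_force: [-0.7, 0.4, -0.1]
finger_gap: 37.3
finger_force: 0.0
```

```bash
python3 -c "
from h import *
s,p,R=st();print(p,s['eef_rot'],R[:,2]);print(np.degrees(np.arctan2(R[1,2],R[0,2])),np.degrees(np.arctan2(p[1],p[0])))"
```

```text
[ 98.25 122.08 172.98] [ 3.13 -0.03  1.34] [ 0.02  0.02 -1.  ]
50.527662423451424 51.17385564047754
```

Emit:
arm_command --pt "0.4 -90 -44 0 0" --pt "0.4 -90 -44 0 0"

```text
clock: 45.98
eef_pos: [88.3, 110.8, 157.1]
eef_rot: [-3.136, 0.013, 1.341]
wrist_force: [-0.0, 0.5, 0.7]
finger_gap: 37.7
finger_force: 0.0
```

```bash
python3 -c "
from h import *
s,p,R=st();print(p,s['eef_rot'],R[:,2])"
```

```text
[ 88.31 110.79 157.09] [-3.14  0.01  1.34] [-0.01 -0.01 -1.  ]
```

Emit:
arm_command --pt "0.4 0 45 -40 0" --pt "0.4 -5 95 -80 0" --pt "0.4 -10 150 -115 0" --pt "0.4 -17 210 -130 0" --pt "0.4 -30 270 -143 0" --pt "0.4 -37 329 -143 0" --pt "0.4 -80 355 -135 0" --pt "0.4 -130 380 -125 0" --pt "0.4 -185 405 -115 0" --pt "0.4 -240 430 -105 0" --pt "0.4 -295 455 -95 0" --pt "0.4 -350 475 -85 0" --pt "0.4 -400 495 -75 0" --pt "0.4 -427 505 -73 0" --pt "0.4 -427 505 -73 0" --pt "0.4 -427 505 -73 0"

```text
clock: 47.98
eef_pos: [483.7, -418.6, 232.8]
eef_rot: [-3.136, 0.012, 1.341]
wrist_force: [-0.6, 0.3, -0.2]
finger_gap: 37.7
finger_force: 0.0
```

```bash
python3 c.py w7 basket1_mid basket2_mid; python3 -c "
from h import *
a=cv2.imread('pics/w7.png')
b=cv2.resize(a[0:180,170:350],(800,600) if 0 else (600,600));cv2.imwrite('pics/w7z.png',b)"
```

```text
47.975 [ 483.65  -418.606  232.801] [-3.136  0.012  1.341]
basket1_mid [(0.64, [266.7, 131.9, 42.4, 45.9])]
basket2_mid [(0.68, [253.4, 25.2, 45.5, 50.5])]
```

View pics/w7z.png

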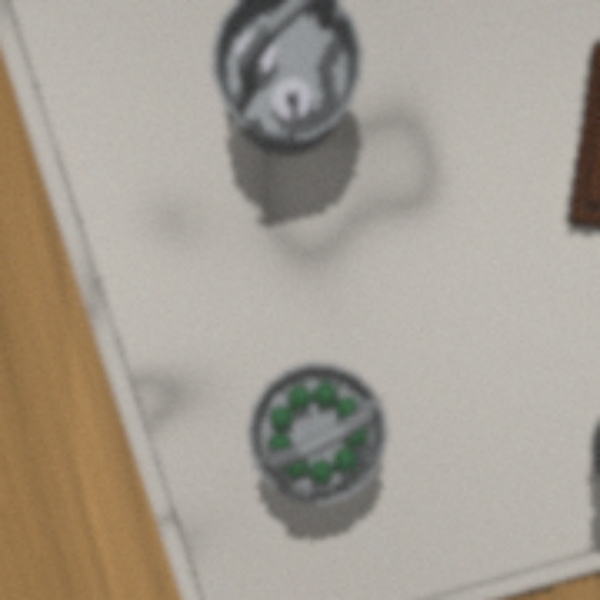

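```bash
python3 -c "
from h import *
c=imaging.camera('wrist')
q=lambda X,Y:np.array([170+X/3.3333,Y/3.3333])
a=at_z(c,q(372,409),88);b=at_z(c,q(270,461),88);m=at_z(c,q(318,432),54)
print(a,b,(a+b)/2,m,np.linalg.norm(a-b),np.degrees(np.arctan2(*(b-a)[[1,0]])))
s,p,R=st();print('ty',np.degrees(np.arctan2(R[1,1],R[0,1])),R[:,1])
r=trace(c,'basket1_mid')[0]['region'].astype(np.uint8)
M=cv2.moments(r,True);print(M['m10']/M['m00'],M['m01']/M['m00'],at_z(c,[M['m10']/M['m00'],M['m01']/M['m00']],50))
T=imaging.camera('top')
"
```

```text
[ 529.04 -361.99   88.  ] [ 490.47 -371.43   88.  ] [ 509.75 -366.71   88.  ] [ 509.87 -367.39   54.  ] 39.702953997766365 -166.25363416351317
ty -13.15009968226358 [ 0.97 -0.23 -0.01]
264.84490084985833 129.53682719546742 [ 509.28 -367.37   50.  ]
```

```bash
python3 -c "
from h import *
for z in (140,47): print(sh([509.8,-367.2,z]))"
```

```text
[57.44 14.25 92.43]
[ 58.61  14.75 185.42]
```

Emit:
arm_command --pt "0.7 30 7 40 -9" --pt "0.7 57.5 14 70 -18" --pt "0.7 57.5 14 93 -26.9" --pt "0.7 58 14.5 120 -26.9" --pt "0.7 58 14.5 145 -26.9" --pt "0.7 58.5 14.7 165 -26.9" --pt "0.7 58.5 14.7 176 -26.9" --pt "0.7 58.5 14.7 176 -26.9" --pt "0.7 58.5 14.7 176 -26.9"

```text
clock: 49.4
eef_pos: [509.9, -367.9, 56.9]
eef_rot: [-3.132, 0.009, 1.81]
wrist_force: [-0.4, -0.3, 0.4]
finger_gap: 65.8
finger_force: 0.0
```

Emit:
arm_command --force 20 --pt "0.7 0 0 5 0" --pt "0.7 0 0 9 0" --pt "0.6 0 0 9 0" --pt "0.3 0 0 9 0" --pt "0.0 0 0 9 0" --pt "0.0 0 0 9 0" --pt "0.0 0 0 9 0" --pt "0.0 0 0 9 0"

```text
clock: 50.4
eef_pos: [509.5, -367.8, 47.2]
eef_rot: [-3.131, 0.009, 1.81]
wrist_force: [-1.9, 0.1, 2.5]
finger_gap: 39.4
finger_force: 21.6
```

```bash
python3 -c "
from h import *
rep()
c=imaging.camera('wrist');cv2.imwrite('pics/w8.png',c['img'][120:330,120:400,::-1])"
```

```text
t 50.4 W [ 509.53 -367.85   47.2 ] C [-555.68  -93.78   47.2 ] rpy [-3.13  0.01  1.81] tz_case [-0.01  0.01 -1.  ] F [-1.87  0.11  2.51] gap 39.4
```

View pics/w8.png

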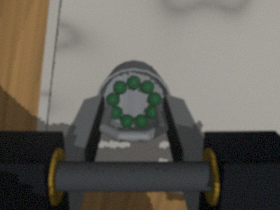

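Emit:
arm_command --force 30 --pt "0.0 0 0 -20 0" --pt "0.0 0 0 -60 0" --pt "0.0 0 0 -115 0" --pt "0.0 10 3 -170 0" --pt "0.0 55 15 -210 5" --pt "0.0 110 30 -240 10" --pt "0.0 165 45 -253 15" --pt "0.0 220 60 -253 20" --pt "0.0 275 75 -253 26.4" --pt "0.0 330 90 -253 26.4" --pt "0.0 385 105 -253 26.4" --pt "0.0 430 117 -253 26.4" --pt "0.0 458 124 -253 26.4" --pt "0.0 458 124 -253 26.4" --pt "0.0 458 124 -253 26.4"

```text
clock: 52.32
eef_pos: [523.6, 108.7, 295.4]
eef_rot: [-3.136, 0.012, 1.349]
wrist_force: [0.3, -0.3, -1.5]
finger_gap: 39.5
finger_force: 31.3
```

```bash
python3 c.py w9 hook1 lid; python3 -c "
from h import *
rep()
a=cv2.imread('pics/w9.png')
cv2.imwrite('pics/w9z.png',cv2.resize(a[10:210,110:390],None,fx=2.8,fy=2.8,interpolation=2))"
```

```text
52.325 [523.554 108.656 295.405] [-3.136  0.012  1.349]
hook1 [(0.91, [256.2, 87.7, 261.3, 170.6])]
lid [(0.84, [252.0, 35.1, 262.2, 70.3]), (0.6, [254.1, 86.0, 262.1, 171.9])]
t 52.5 W [523.68 108.32 295.06] C [-88.17  -2.32 295.06] rpy [-3.14  0.01  1.35] tz_case [-0.01  0.01 -1.  ] F [ 0.95  0.01 -0.87] gap 39.8
```

View pics/w9z.png

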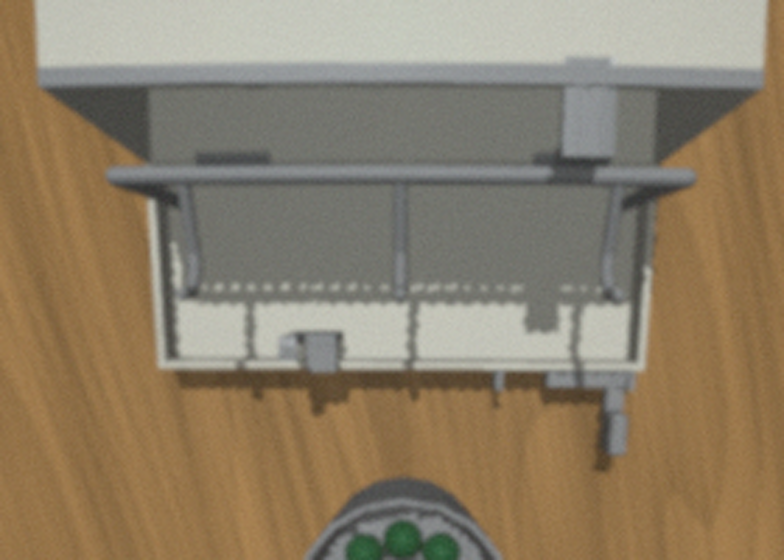

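```bash
python3 -c "
from h import *
c=imaging.camera('wrist')
q=lambda X,Y:np.array([110+X/2.8,10+Y/2.8])
for n,X,Y,z in [('rail',400,175,120),('railL',190,175,120),('railR',612,177,120),('tipM',400,293,129),('tipR',614,295,129),('tipL',190,293,129),('baseL',160,366,32),('baseR',642,368,32),('knobfront',616,452,40),('lidedgeL',38,82,160)]:
  print(n,W2C(at_z(c,q(X,Y),z)))
print([np.round(proj(c,C2W([(-55,y,32)]))[0]) for y in (138,-138)])
"
```

```text
rail [ 36.1   -0.05 120.  ]
railL [ 36.68  91.38 120.  ]
railR [ 35.82 -92.09 120.  ]
tipM [-13.79  -0.13 129.  ]
tipR [-14.2  -93.64 129.  ]
tipL [-13.48  91.88 129.  ]
baseL [-53.65 137.41  32.  ]
baseR [ -54.45 -136.78   32.  ]
knobfront [-101.49 -123.     40.  ]
lidedgeL [ 66.12 138.19 160.  ]
[array([167., 142.]), array([340., 142.])]
```

```bash
python3 -c "
from h import *
for P in [(-100,-95.5,200),(-100,-95.5,91),(0.5,-95.5,91),(0.5,-95.5,56)]: print(P,sh(C2W(P)))"
```

```text
(-100, -95.5, 200) [-10.78  93.73  94.57]
(-100, -95.5, 91) [ -9.44  94.36 203.56]
(0.5, -95.5, 91) [ 91.05  94.36 202.33]
(0.5, -95.5, 56) [ 91.48  94.56 237.33]
```

Emit:
arm_command --pt "0.0 -5 30 30 0" --pt "0.0 -11 70 65 0" --pt "0.0 -11 94 95 0" --pt "0.0 -10 94 140 0" --pt "0.0 -10 94 180 0" --pt "0.0 -9.5 94.4 203 0" --pt "0.0 15 94.4 203 0" --pt "0.0 40 94.4 203 0" --pt "0.0 65 94.4 203 0" --pt "0.0 85 94.4 202.5 0" --pt "0.0 91 94.4 202.3 0" --pt "0.0 91 94.4 202.3 0" --pt "0.0 91 94.4 202.3 0"

```text
clock: 54.15
eef_pos: [634.0, 174.5, 90.8]
eef_rot: [-3.136, 0.012, 1.348]
wrist_force: [0.2, -0.5, -1.0]
finger_gap: 39.3
finger_force: 31.3
```

```bash
python3 -c "
from h import *
rep()
c=imaging.camera('wrist');S=imaging.camera('side')
o=np.zeros((500,800,3),np.uint8)
o[:,:400]=cv2.resize(S['img'][60:160,210:310],(400,400) )[:500] if 0 else cv2.resize(S['img'][60:185,220:320],(400,500))
o[:,400:]=cv2.resize(c['img'][60:260,170:330],(400,500))
cv2.imwrite('pics/w10.png',o[:,:,::-1])"
```

```text
t 54.1 W [634.01 174.46  90.84] C [  0.72 -95.31  90.84] rpy [-3.14  0.01  1.35] tz_case [-0.01  0.01 -1.  ] F [ 0.23 -0.51 -0.97] gap 39.3
```

View pics/w10.png

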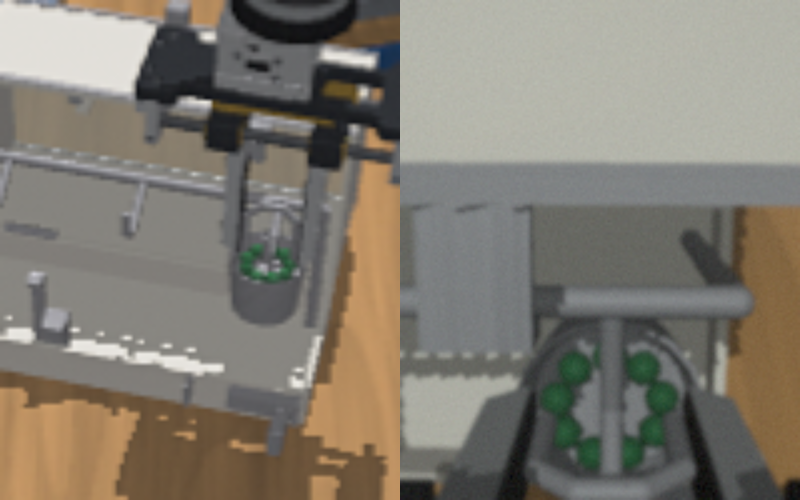

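Emit:
arm_command --pt "0.0 0 0 9 0" --pt "0.0 0 0 18 0" --pt "0.0 0.3 0 27 0" --pt "0.0 0.3 0 31 0" --pt "0.0 0.3 0 31 0"

```text
clock: 54.88
eef_pos: [633.7, 175.1, 59.4]
eef_rot: [-3.135, 0.013, 1.349]
wrist_force: [-0.1, 0.4, -1.5]
finger_gap: 39.2
finger_force: 31.3
```

```bash
python3 -c "
from h import *
rep()"
```

```text
t 54.9 W [633.68 175.08  59.43] C [  1.26 -94.85  59.43] rpy [-3.14  0.01  1.35] tz_case [-0.01  0.01 -1.  ] F [-0.09  0.37 -1.55] gap 39.2
```

Emit:
arm_command --pt "0.0 0 0 1.5 0" --pt "0.0 0 0 3 0" --pt "0.0 0 0 3 0"

```text
clock: 55.25
eef_pos: [633.9, 175.1, 56.9]
eef_rot: [-3.136, 0.012, 1.349]
wrist_force: [0.5, 0.2, -1.6]
finger_gap: 39.5
finger_force: 31.3
```

```bash
python3 -c "
from h import *
rep()"
```

```text
t 55.2 W [633.86 175.07  56.91] C [  1.28 -95.03  56.91] rpy [-3.14  0.01  1.35] tz_case [-0.01  0.01 -1.  ] F [ 0.46  0.21 -1.62] gap 39.5
```

Emit:
arm_command --pt "0.0 0 0 1.5 0" --pt "0.0 0 0 1.5 0"

```text
clock: 55.5
eef_pos: [634.1, 175.1, 56.3]
eef_rot: [-3.137, 0.012, 1.349]
wrist_force: [-2.8, -0.3, 6.8]
finger_gap: 39.6
finger_force: 31.6
```

Emit:
arm_command --pt "0.0 0 0 1.5 0" --pt "0.0 0 0 1.5 0"

```text
clock: 55.75
eef_pos: [634.3, 175.2, 55.9]
eef_rot: [-3.138, 0.011, 1.349]
wrist_force: [-6.3, -0.1, 14.9]
finger_gap: 39.2
finger_force: 31.9
```

```bash
python3 -c "
from h import *
rep()"
```

```text
t 55.8 W [634.31 175.25  55.91] C [  1.56 -95.43  55.91] rpy [-3.14  0.01  1.35] tz_case [-0.01  0.   -1.  ] F [-6.31 -0.14 14.91] gap 39.2
```

Emit:
arm_command --pt "0.0 0 0 -2.5 0" --pt "0.3 0 0 -2.5 0" --pt "0.6 0 0 -2.5 0" --pt "0.6 0 0 -2.5 0" --pt "0.6 0 0 -10 0" --pt "0.6 0 0 -40 0" --pt "0.6 0 0 -90 0" --pt "0.6 0 0 -140 0" --pt "0.7 -30 -3 -178 0" --pt "0.7 -80 -8 -178 0" --pt "0.7 -135 -13 -178 0" --pt "0.7 -190 -18 -178 0" --pt "0.7 -245 -23 -178 0" --pt "0.7 -300 -28 -178 0" --pt "0.7 -355 -33 -178 0" --pt "0.7 -410 -38 -178 0" --pt "0.7 -465 -44 -178 0" --pt "0.7 -505 -48 -178 0" --pt "0.7 -505 -48 -178 0" --pt "0.7 -505 -48 -178 0"

```text
clock: 58.25
eef_pos: [477.6, -304.5, 238.5]
eef_rot: [-3.136, 0.012, 1.349]
wrist_force: [0.0, 0.3, 0.4]
finger_gap: 65.9
finger_force: 0.0
```

```bash
python3 c.py w11 basket1_mid basket2_mid; python3 -c "
from h import *
a=cv2.imread('pics/w11.png');S=imaging.camera('side')
o=np.zeros((480,800,3),np.uint8)
o[:,320:]=cv2.resize(a[60:204,180:324],(480,480))
o[:400,:320]=cv2.resize(S['img'][60:160,230:310],(320,400))[:,:,::-1]
cv2.imwrite('pics/w11z.png',o)"
```

```text
58.25 [ 477.637 -304.529  238.549] [-3.136  0.012  1.349]
basket1_mid []
basket2_mid [(0.84, [282.4, 113.9, 39.6, 43.2])]
```

View pics/w11z.png

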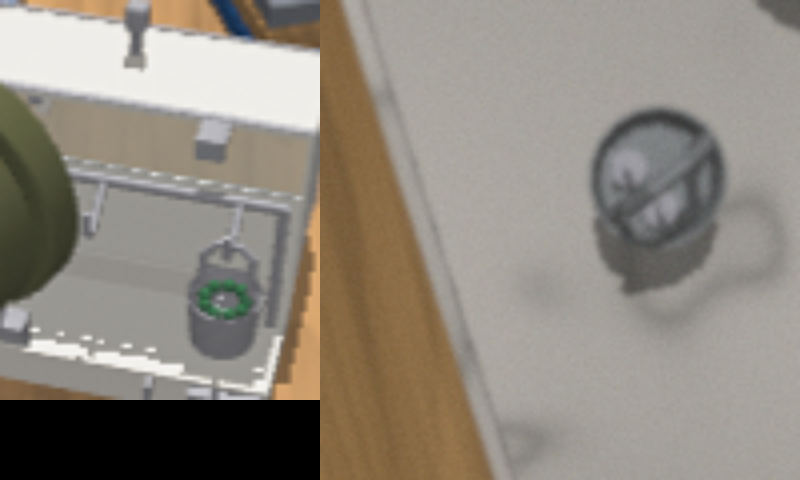

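The green basket hangs on the right hook. In the crop, the second basket's rim centre is about (659,173) and its bail runs from (612,212) to (712,136).

```bash
python3 -c "
from h import *
c=imaging.camera('wrist')
q=lambda X,Y:np.array([180+(X-320)/3.3333,60+Y/3.3333])
a=at_z(c,q(712,136),88);b=at_z(c,q(613,211),88);m=at_z(c,q(659,174),54)
print(a,b,(a+b)/2,m,np.linalg.norm(a-b),np.degrees(np.arctan2(*(a-b)[[1,0]])))
s,p,R=st();print('ty',np.degrees(np.arctan2(R[1,1],R[0,1])))
r=trace(c,'basket2_mid')[0]['region'].astype(np.uint8)
M=cv2.moments(r,True);print(at_z(c,[M['m10']/M['m00'],M['m01']/M['m00']],50))
P=(a+b)/2
for z in (140,57,47): print(sh([P[0],P[1],z]))"
```

```text
[ 545.95 -227.1    88.  ] [ 507.18 -244.67   88.  ] [ 526.57 -235.89   88.  ] [ 528.54 -236.11   54.  ] 42.560416048225825 24.37462627006073
ty -12.633016781050241
[ 528.08 -236.52   50.  ]
[78.84 33.2  97.23]
[ 79.86  33.69 180.23]
[ 79.98  33.75 190.22]
```

Emit:
arm_command --pt "0.7 30 12 40 -9" --pt "0.7 60 24 70 -18" --pt "0.7 79 34 97 -27" --pt "0.7 79.3 34.2 115 -37" --pt "0.7 79.5 34.4 145 -37" --pt "0.7 80 34.5 168 -37" --pt "0.7 80 34.6 180 -37" --pt "0.7 80 34.6 180 -37" --pt "0.7 80 34.6 180 -37"

```text
clock: 59.68
eef_pos: [527.7, -236.8, 58.1]
eef_rot: [-3.13, 0.007, 1.995]
wrist_force: [-0.5, 0.6, 0.6]
finger_gap: 65.6
finger_force: 0.0
```

Emit:
arm_command --force 20 --pt "0.7 0 0 5 0" --pt "0.7 0 0 10 0" --pt "0.6 0 0 10 0" --pt "0.3 0 0 10 0" --pt "0.0 0 0 10 0" --pt "0.0 0 0 10 0" --pt "0.0 0 0 10 0" --pt "0.0 0 0 10 0"

```text
clock: 60.68
eef_pos: [527.2, -236.9, 47.3]
eef_rot: [-3.13, 0.007, 1.995]
wrist_force: [-1.2, -1.1, 5.2]
finger_gap: 39.6
finger_force: 20.0
```

```bash
python3 -c "
from h import *
rep()
P0=st()[1]
for P in [(-100,-.5,240),(-100,-.5,100),(-100,-.5,91),(0.5,-.5,91)]: print(P,C2W(P),sh(C2W(P)))"
```

```text
t 60.7 W [ 527.22 -236.86   47.33] C [-424.03  -82.08   47.33] rpy [-3.13  0.01  1.99] tz_case [-0.01  0.01 -1.  ] F [-1.24 -1.07  5.21] gap 39.6
(-100, -0.5, 240) [519.28  97.18 240.  ] [ 306.46  127.85 -196.23]
(-100, -0.5, 100) [519.28  97.18 100.  ] [307.38 129.54 -56.24]
(-100, -0.5, 91) [519.28  97.18  91.  ] [307.44 129.64 -47.25]
(0.5, -0.5, 91) [541.5 195.2  91. ] [387.63 190.21 -48.5 ]
```

Emit:
arm_command --force 30 --pt "0.0 0 0 -20 0" --pt "0.0 0 0 -60 0" --pt "0.0 0 0 -115 0" --pt "0.0 10 4 -170 0" --pt "0.0 60 25 -190 9" --pt "0.0 115 48 -196 18" --pt "0.0 170 71 -196 27" --pt "0.0 220 92 -196 37" --pt "0.0 270 112 -196 37" --pt "0.0 306 128 -196 37" --pt "0.0 306 128 -150 37" --pt "0.0 307 129 -100 37" --pt "0.0 307 129.5 -60 37" --pt "0.0 307.4 129.6 -48 37" --pt "0.0 307.4 129.6 -48 37" --pt "0.0 307.4 129.6 -48 37"

```text
clock: 62.68
eef_pos: [520.1, 97.4, 93.3]
eef_rot: [-3.138, 0.011, 1.349]
wrist_force: [-0.6, -0.5, -1.2]
finger_gap: 39.4
finger_force: 29.6
```

```bash
python3 -c "
from h import *
rep()
for P in [(0.5,-.5,91),(0.5,-.5,57)]: print(P,sh(C2W(P)))"
```

```text
t 62.7 W [520.05  97.39  93.27] C [-99.63  -1.21  93.27] rpy [-3.14  0.01  1.35] tz_case [-0.01  0.   -1.  ] F [-0.57 -0.47 -1.21] gap 39.4
(0.5, -0.5, 91) [100.15  -0.58   1.12]
(0.5, -0.5, 57) [100.54  -0.46  35.12]
```

Emit:
arm_command --pt "0.0 25 -0.5 0 0" --pt "0.0 50 -0.5 0.5 0" --pt "0.0 75 -0.5 1 0" --pt "0.0 94 -0.5 1 0" --pt "0.0 100 -0.5 1 0" --pt "0.0 100 -0.5 1 0" --pt "0.0 100 -0.5 1 0"

```text
clock: 63.55
eef_pos: [540.6, 194.3, 89.5]
eef_rot: [-3.136, 0.012, 1.349]
wrist_force: [0.3, 0.3, -0.8]
finger_gap: 39.3
finger_force: 29.6
```

Emit:
arm_command --pt "0.0 0 0 8 0" --pt "0.0 0 0 16 0" --pt "0.0 0.3 0 24 0" --pt "0.0 0.3 0 31 0" --pt "0.0 0.3 0 31 0"

```text
clock: 64.18
eef_pos: [540.2, 194.8, 57.8]
eef_rot: [-3.135, 0.013, 1.349]
wrist_force: [1.0, -0.1, -1.1]
finger_gap: 39.2
finger_force: 29.6
```

Emit:
arm_command --pt "0.0 0 0 1.5 0" --pt "0.0 0 0 3 0" --pt "0.0 0 0 3 0"

```text
clock: 64.55
eef_pos: [540.8, 195.0, 56.4]
eef_rot: [-3.137, 0.012, 1.349]
wrist_force: [-3.1, -0.9, 7.8]
finger_gap: 39.3
finger_force: 29.9
```

Emit:
arm_command --pt "0.0 0 0 1.5 0" --pt "0.0 0 0 1.5 0"

```text
clock: 64.8
eef_pos: [541.0, 195.1, 56.0]
eef_rot: [-3.138, 0.011, 1.349]
wrist_force: [-8.1, -1.9, 18.0]
finger_gap: 38.9
finger_force: 30.2
```

```bash
python3 -c "
from h import *
rep()"
```

```text
t 64.8 W [541.04 195.13  55.99] C [ 0.33 -0.07 55.99] rpy [-3.14  0.01  1.35] tz_case [-0.01  0.   -1.  ] F [-8.14 -1.89 18.04] gap 38.9
```

Emit:
arm_command --pt "0.0 0 0 -2 0" --pt "0.3 0 0 -2 0" --pt "0.6 0 0 -2 0" --pt "0.6 0 0 -2 0" --pt "0.6 0 0 -10 0" --pt "0.6 0 0 -40 0" --pt "0.6 0 0 -90 0" --pt "0.6 0 0 -140 0" --pt "0.4 0 0 -180 0" --pt "0.4 0 0 -180 0"

```text
clock: 66.05
eef_pos: [542.9, 197.1, 237.5]
eef_rot: [-3.141, 0.009, 1.349]
wrist_force: [1.0, 0.6, -0.2]
finger_gap: 40.3
finger_force: 0.0
```

```bash
python3 -c "
from h import *
rep()
c=imaging.camera('wrist');save(c,'w12')
print('lid_pull',[(round(r['p'],2),np.round(r['rect'],1)) for r in find_in(c,'lid_pull')],proj(c,C2W([(145.4,0,186)])))
for P in [(145.4,0,230),(145.4,0,152)]: print(P,C2W(P),sh(C2W(P)))
for k in (imaging.camera('side'),imaging.camera('top')):
  for n in ('basket1_mid','basket2_mid'): print(n,[(round(r['p'],2),np.round(r['rect'],1)) for r in find_in(k,n)])
  print('pred',proj(k,C2W([(0,0,67),(0,-96,67)])))
"
```

```text
t 66.0 W [542.91 197.07 237.45] C [  2.63  -1.46 237.45] rpy [-3.14  0.01  1.35] tz_case [-0.01  0.   -1.  ] F [ 0.98  0.63 -0.18] gap 40.3
lid_pull [(0.86, array([252. ,  82.2, 313.3, 153.2]))] [[252.55  25.21]]
(145.4, 0, 230) [573.04 336.62 230.  ] [143.43  -0.21   1.73]
(145.4, 0, 152) [573.04 336.62 152.  ] [144.4    0.28  79.72]
basket1_mid [(0.64, array([284.6, 136.4,  17. ,  26.9]))]
basket2_mid [(0.7, array([251.4, 131.9,  17.1,  28.9])), (0.19, array([286.7, 232.4,  38.2,  39.7]))]
pred [[252.03 126.27]
 [285.79 132.07]]
basket1_mid [(0.72, array([185.9, 175.2,  16.4,  20.2]))]
basket2_mid [(0.6, array([179.5, 207.6,  16.6,  20.3])), (0.58, array([142.4, 188.8,  59.7,  92.3]))]
pred [[178.06 205.6 ]
 [185.4  174.15]]
```

Emit:
arm_command --pt "0.4 50 0 0 0" --pt "0.4 105 0 0 0" --pt "0.4 143 0 2 0" --pt "0.4 144 0 30 0" --pt "0.4 144 0 55 0" --pt "0.4 144.4 0 72 0" --pt "0.4 144.4 0.3 80 0" --pt "0.4 144.4 0.3 80 0" --pt "0.4 144.4 0.3 80 0"

```text
clock: 67.58
eef_pos: [573.7, 336.8, 153.2]
eef_rot: [-3.137, 0.011, 1.349]
wrist_force: [0.3, -0.4, -0.1]
finger_gap: 37.6
finger_force: 0.0
```

Emit:
arm_command --force 25 --pt "0.2 0 0 0 0" --pt "0.0 0 0 0 0" --pt "0.0 0 0 0 0" --pt "0.0 0 0 0 0"

```text
clock: 68.08
eef_pos: [573.2, 336.8, 152.3]
eef_rot: [-3.136, 0.012, 1.349]
wrist_force: [-2.2, 0.1, 2.2]
finger_gap: 15.5
finger_force: 25.0
```

```bash
python3 -c "
from h import *
rep()
f=lambda t:np.array([-156*np.cos(t)+68*np.sin(t),156*np.sin(t)+68*np.cos(t)])
for t in np.r_[1.65:-0.03:-0.07]:
  d=f(t)-f(1.71);print('[0.0, %.0f, 0, %.0f, 0],'%(d[0]-.011*d[1],-d[1]-.011*d[0]),end=' ')
"
```

```text
t 68.1 W [573.24 336.79 152.34] C [145.61  -0.16 152.34] rpy [-3.14  0.01  1.35] tz_case [-0.01  0.01 -1.  ] F [-2.24  0.07  2.24] gap 15.5
[0.0, -9, 0, -5, 0], [0.0, -20, 0, -10, 0], [0.0, -31, 0, -14, 0], [0.0, -42, 0, -18, 0], [0.0, -54, 0, -21, 0], [0.0, -65, 0, -23, 0], [0.0, -77, 0, -24, 0], [0.0, -89, 0, -24, 0], [0.0, -101, 0, -24, 0], [0.0, -113, 0, -22, 0], [0.0, -125, 0, -20, 0], [0.0, -136, 0, -17, 0], [0.0, -147, 0, -13, 0], [0.0, -158, 0, -9, 0], [0.0, -169, 0, -3, 0], [0.0, -179, 0, 3, 0], [0.0, -189, 0, 10, 0], [0.0, -198, 0, 17, 0], [0.0, -207, 0, 25, 0], [0.0, -215, 0, 34, 0], [0.0, -223, 0, 43, 0], [0.0, -230, 0, 53, 0], [0.0, -236, 0, 63, 0], [0.0, -241, 0, 74, 0],
```

Emit:
arm_command --pt "0.0 -9 0 -5 0" --pt "0.0 -20 0 -10 0" --pt "0.0 -31 0 -14 0" --pt "0.0 -42 0 -18 0" --pt "0.0 -54 0 -21 0" --pt "0.0 -65 0 -23 0" --pt "0.0 -77 0 -24 0" --pt "0.0 -89 0 -24 0" --pt "0.0 -101 0 -24 0" --pt "0.0 -113 0 -22 0" --pt "0.0 -125 0 -20 0" --pt "0.0 -136 0 -17 0" --pt "0.0 -147 0 -13 0" --pt "0.0 -158 0 -9 0" --pt "0.0 -169 0 -3 0" --pt "0.0 -179 0 3 0" --pt "0.0 -189 0 10 0" --pt "0.0 -198 0 17 0" --pt "0.0 -198 0 17 0"

```text
clock: 70.45
eef_pos: [528.6, 142.2, 138.8]
eef_rot: [-3.135, 0.013, 1.349]
wrist_force: [-14.3, -1.8, 1.7]
finger_gap: 15.8
finger_force: 25.0
```

```bash
python3 -c "
from h import *
rep()"
```

```text
t 70.5 W [528.63 142.23 138.78] C [-54.01   0.34 138.78] rpy [-3.13  0.01  1.35] tz_case [-0.01  0.01 -1.  ] F [-14.28  -1.84   1.73] gap 15.8
```

Emit:
arm_command --pt "0.0 -9 -0.5 8 0" --pt "0.0 -17 -0.5 17 0" --pt "0.0 -25 -0.5 26 0" --pt "0.0 -32 -0.5 36 0" --pt "0.0 -38 -0.5 46 0" --pt "0.0 -41 -0.5 52 0" --pt "0.0 -43 -0.5 57 0" --pt "0.0 -45 -0.5 61 0" --pt "0.0 -46 -0.5 64 0" --pt "0.0 -46 -0.5 65 0" --pt "0.0 -46 -0.5 65 0"

```text
clock: 71.82
eef_pos: [518.1, 96.6, 74.8]
eef_rot: [-3.136, 0.014, 1.349]
wrist_force: [-11.3, -4.2, 6.1]
finger_gap: 15.7
finger_force: 25.0
```

```bash
python3 -c "
from h import *
rep()"
```

```text
t 71.8 W [518.12  96.64  74.78] C [-100.79    0.52   74.78] rpy [-3.14  0.01  1.35] tz_case [-0.01  0.01 -1.  ] F [-11.28  -4.17   6.14] gap 15.7
```

Emit:
arm_command --pt "0.0 0 0 1.5 0" --pt "0.0 0 0 1.5 0"

```text
clock: 72.08
eef_pos: [518.1, 96.5, 73.9]
eef_rot: [-3.136, 0.014, 1.349]
wrist_force: [-16.2, -7.2, 13.9]
finger_gap: 16.0
finger_force: 25.0
```

Emit:
arm_command --pt "0.0 0 0 1.5 0" --pt "0.0 0 0 1.5 0"

```text
clock: 72.32
eef_pos: [518.2, 96.8, 73.5]
eef_rot: [-3.137, 0.013, 1.349]
wrist_force: [-22.1, -5.6, 27.0]
finger_gap: 16.0
finger_force: 25.0
```

```bash
python3 -c "
from h import *
rep()"
```

```text
t 72.3 W [518.25  96.75  73.54] C [-100.65    0.42   73.54] rpy [-3.14  0.01  1.35] tz_case [-0.01  0.01 -1.  ] F [-22.13  -5.61  27.01] gap 16.0
```

Emit:
arm_command --pt "0.4 0 0 0 0" --pt "0.4 0 0 0 0" --pt "0.4 0 0 -50 0" --pt "0.4 0 0 -110 0" --pt "0.4 0 0 -170 0" --pt "0.4 0 -20 -225 0" --pt "0.4 35 -50 -260 0" --pt "0.4 75 -90 -290 0" --pt "0.4 115 -135 -310 0" --pt "0.4 155 -180 -330 0" --pt "0.4 195 -225 -342 0" --pt "0.4 235 -270 -342 0" --pt "0.4 275 -315 -342 0" --pt "0.4 310 -360 -342 0" --pt "0.4 345 -405 -342 0" --pt "0.4 375 -450 -342 0" --pt "0.4 391 -485 -342 0" --pt "0.4 391 -485 -342 0" --pt "0.4 391 -485 -342 0"

```text
clock: 74.7
eef_pos: [135.0, 589.2, 410.6]
eef_rot: [-3.136, 0.012, 1.349]
wrist_force: [0.4, -0.7, 0.4]
finger_gap: 37.4
finger_force: 0.0
```

Emit:
arm_command --pt "0.4 60 0 0 0" --pt "0.4 120 0 0 0" --pt "0.4 600 0 -200 0" --pt "0.4 600 0 -200 0"

```text
clock: 75.2
eef_pos: [164.4, 713.9, 398.8]
eef_rot: [-3.135, -0.012, 1.347]
wrist_force: [-0.1, 1.3, -0.8]
finger_gap: 37.2
finger_force: 0.0
```

Emit:
arm_command --pt "0.4 1500 0 -300 0" --pt "0.4 1500 0 -300 0"

```text
clock: 75.45
eef_pos: [169.7, 741.8, 378.4]
eef_rot: [-3.136, -0.065, 1.347]
wrist_force: [1.0, 0.2, -0.4]
finger_gap: 37.7
finger_force: 0.0
```

Emit:
arm_command --pt "0.4 1500 0 -300 0" --pt "0.4 1500 0 -300 0"

```text
clock: 75.7
eef_pos: [174.3, 765.6, 354.8]
eef_rot: [-3.136, -0.101, 1.348]
wrist_force: [-0.5, 0.3, -0.5]
finger_gap: 38.1
finger_force: 0.0
```

Emit:
arm_command --pt "0.4 1500 0 -300 0" --pt "0.4 1500 0 -300 0"

```text
clock: 75.95
eef_pos: [178.4, 785.6, 338.0]
eef_rot: [-3.136, -0.14, 1.348]
wrist_force: [0.3, -0.2, 1.1]
finger_gap: 37.3
finger_force: 0.0
```

Emit:
arm_command --pt "0.4 1500 0 -300 0" --pt "0.4 1500 0 -300 0"

```text
clock: 76.2
eef_pos: [182.0, 802.6, 328.0]
eef_rot: [-3.136, -0.181, 1.348]
wrist_force: [-0.5, -0.3, -0.5]
finger_gap: 37.5
finger_force: 0.0
```

Emit:
arm_command --pt "0.4 1500 0 -300 0" --pt "0.4 1500 0 -300 0"

```text
clock: 76.45
eef_pos: [185.1, 817.0, 323.8]
eef_rot: [-3.136, -0.222, 1.348]
wrist_force: [-0.1, 0.4, -0.1]
finger_gap: 37.5
finger_force: 0.0
```

Emit:
arm_command --pt "0.4 1500 0 -300 0" --pt "0.4 1500 0 -300 0"

```text
clock: 76.7
eef_pos: [187.9, 829.6, 325.4]
eef_rot: [-3.135, -0.267, 1.347]
wrist_force: [-0.4, -0.1, 0.4]
finger_gap: 37.7
finger_force: 0.0
```

Emit:
arm_command --pt "0.4 1500 0 -300 0" --pt "0.4 1500 0 -300 0"

```text
clock: 76.95
eef_pos: [190.2, 839.8, 331.4]
eef_rot: [-3.135, -0.31, 1.347]
wrist_force: [-0.7, 0.1, 1.4]
finger_gap: 37.7
finger_force: 0.0
```

Emit:
arm_command --pt "0.4 1500 0 -300 0" --pt "0.4 1500 0 -300 0"

```text
clock: 77.2
eef_pos: [192.1, 848.1, 341.5]
eef_rot: [-3.135, -0.353, 1.347]
wrist_force: [0.3, 0.2, -0.6]
finger_gap: 37.6
finger_force: 0.0
```

```bash
python3 -c "
from h import *
rep()"
```

```text
t 77.2 W [192.1  848.06 341.49] C [559.99 484.56 341.49] rpy [-3.14 -0.35  1.35] tz_case [ 0.35  0.01 -0.94] F [ 0.25  0.16 -0.62] gap 37.6
```

```bash
python3 -c "
from h import *
for P in [(-150,-124,310),(-131.3,-124,127),(-89.8,-124,14)]: print(P,C2W(P),sh(C2W(P)))"
```

```text
(-150, -124, 310) [628.68  21.12 310.  ] [-676.48  607.96 -219.53]
(-131.3, -124, 127) [632.81  39.36 127.  ] [-722.2   609.05  -41.36]
(-89.8, -124, 14) [641.98  79.83  14.  ] [-722.33  609.76   79.02]
```

Emit:
arm_command --pt "0.4 -45 40 -15 0" --pt "0.4 -90 81 -29 0" --pt "0.4 -135 122 -44 0" --pt "0.4 -180 162 -59 0" --pt "0.4 -225 203 -73 0" --pt "0.4 -270 243 -88 0" --pt "0.4 -315 284 -102 0" --pt "0.4 -360 324 -117 0" --pt "0.4 -405 365 -132 0" --pt "0.4 -450 405 -146 0" --pt "0.4 -495 446 -161 0" --pt "0.4 -540 486 -176 0" --pt "0.4 -585 527 -190 0" --pt "0.4 -630 567 -205 0" --pt "0.4 -676 608 -219 0" --pt "0.4 -676 608 -219 0" --pt "0.4 -676 608 -219 0" --pt "0.4 -676 608 -219 0"

```text
clock: 79.45
eef_pos: [628.6, 22.0, 310.4]
eef_rot: [-3.136, -0.351, 1.347]
wrist_force: [-0.3, -0.3, 0.1]
finger_gap: 37.3
finger_force: 0.0
```

```bash
python3 -c "
from h import *
rep()
c=imaging.camera('wrist')
print([(round(r['p'],2),np.round(r['rect'],1)) for r in find_in(c,'latch_knob')],proj(c,C2W([(-91,-124,40),(-91,-98,40)])))
for P in [(-131.3,-124,127),(-89.8,-124,14)]: print(P,sh(C2W(P)))"
```

```text
t 79.5 W [628.58  22.04 310.4 ] C [-149.12 -123.7   310.4 ] rpy [-3.14 -0.35  1.35] tz_case [ 0.34  0.01 -0.94] F [-0.32 -0.29  0.08] gap 37.3
[(0.57, array([253.4, 185.2,   2.7,  18.5]))] [[254.95 185.97]
 [239.53 185.94]]
(-131.3, -124, 127) [-47.03   1.54 178.43]
(-89.8, -124, 14) [-46.97   2.21 298.81]
```

Detection confirms the knob at y ≈ -124.

Emit:
arm_command --pt "0.4 -16 0.5 60 0" --pt "0.4 -32 1 120 0" --pt "0.4 -47 1.5 178 0" --pt "0.4 -47 1.7 220 0" --pt "0.4 -47 2 255 0" --pt "0.4 -47 2.1 285 0" --pt "0.4 -47 2.2 299 0" --pt "0.4 -47 2.2 299 0" --pt "0.4 -47 2.2 299 0"

```text
clock: 80.68
eef_pos: [642.8, 78.6, 14.6]
eef_rot: [-3.137, -0.352, 1.348]
wrist_force: [-0.3, 0.2, 0.4]
finger_gap: 38.0
finger_force: 0.0
```

Emit:
arm_command --force 25 --pt "0.2 0 0 0 0" --pt "0.0 0 0 0 0" --pt "0.0 0 0 0 0" --pt "0.0 0 0 0 0"

```text
clock: 81.18
eef_pos: [641.4, 78.9, 13.3]
eef_rot: [-3.133, -0.351, 1.347]
wrist_force: [-7.2, 0.2, 3.7]
finger_gap: 9.4
finger_force: 25.0
```

```bash
python3 -c "
from h import *
rep()"
```

```text
t 81.2 W [641.42  78.93  13.29] C [ -90.81 -123.65   13.29] rpy [-3.13 -0.35  1.35] tz_case [ 0.34  0.01 -0.94] F [-7.16  0.22  3.74] gap 9.4
```

Emit:
arm_command --pt "0.0 0 -7 0 0" --pt "0.0 0 -14 0 0" --pt "0.0 0 -20 0 0" --pt "0.0 0 -25 0 0" --pt "0.0 0 -27 0 0" --pt "0.0 0 -28 0 0" --pt "0.0 0 -28 0 0"

```text
clock: 82.05
eef_pos: [615.7, 84.6, 13.6]
eef_rot: [-3.138, -0.351, 1.347]
wrist_force: [7.9, -2.4, -2.3]
finger_gap: 9.7
finger_force: 25.0
```

```bash
python3 -c "
from h import *
rep()"
```

```text
t 82.0 W [615.72  84.62  13.58] C [-90.93 -97.33  13.58] rpy [-3.14 -0.35  1.35] tz_case [ 0.34  0.   -0.94] F [ 7.91 -2.37 -2.28] gap 9.7
```

Emit:
arm_command --pt "0.0 0 -1.5 0 0" --pt "0.0 0 -1.5 0 0"

```text
clock: 82.3
eef_pos: [615.5, 84.5, 13.8]
eef_rot: [-3.141, -0.351, 1.347]
wrist_force: [16.8, -3.4, -7.0]
finger_gap: 9.6
finger_force: 25.0
```

Emit:
arm_command --pt "0.0 0 1 0 0" --pt "0.4 0 1 0 0" --pt "0.4 0 1 0 0" --pt "0.4 0 1 -50 0" --pt "0.4 0 1 -110 0" --pt "0.4 -30 1 -160 0" --pt "0.4 -90 1 -200 0" --pt "0.4 -150 1 -240 0" --pt "0.4 -150 1 -240 0"

```text
clock: 83.42
eef_pos: [565.6, -135.8, 187.8]
eef_rot: [-3.136, -0.351, 1.344]
wrist_force: [0.2, 0.1, -0.3]
finger_gap: 37.8
finger_force: 0.0
```

```bash
python3 -c "
from h import *
rep()
T=imaging.camera('top');S=imaging.camera('side');c=imaging.camera('wrist')
for n,k in (('T',T),('S',S),('W',c)):
  for t in ('latch_knob','basket1_mid','basket2_mid','lid','bottle_mid','pot_mid','hairclip_mid'):
    print(n,t,[(round(r['p'],2),np.round(r['rect'],1).tolist()) for r in find_in(k,t)][:2])
  print(proj(k,C2W([(-91,-98,28),(-101,0,100)])).round(1).tolist())
"
```

```text
t 83.4 W [ 565.55 -135.83  187.8 ] C [-317.02  -97.13  187.8 ] rpy [-3.14 -0.35  1.34] tz_case [ 0.34  0.   -0.94] F [ 0.23  0.1  -0.25] gap 37.8
T latch_knob []
T basket1_mid []
T basket2_mid []
T lid [(0.76, [178.0, 205.0, 73.8, 108.4]), (0.22, [327.8, 199.9, 138.7, 90.1])]
T bottle_mid [(0.71, [380.9, 168.6, 22.1, 23.2])]
T pot_mid [(0.61, [379.0, 168.8, 22.0, 22.7]), (0.58, [289.3, 178.2, 25.4, 31.3])]
T hairclip_mid []
[[216.8, 181.2], [209.4, 212.7]]
S latch_knob []
S basket1_mid []
S basket2_mid [(0.61, [302.8, 346.1, 32.0, 40.8])]
S lid [(0.87, [255.7, 123.4, 106.3, 64.4])]
S bottle_mid [(0.79, [304.1, 347.7, 30.6, 41.6])]
S pot_mid [(0.96, [286.8, 230.7, 41.7, 39.5]), (0.42, [254.4, 126.5, 104.9, 62.1])]
S hairclip_mid [(0.77, [298.4, 297.4, 18.4, 30.2]), (0.39, [251.7, 123.9, 102.3, 68.3])]
[[279.3, 165.4], [242.8, 142.7]]
W latch_knob [(0.61, [253.9, 56.6, 5.8, 24.0])]
W basket1_mid []
W basket2_mid [(0.27, [167.9, 33.8, 245.2, 66.5])]
W lid [(0.75, [165.7, 26.4, 250.2, 52.9])]
W bottle_mid []
W pot_mid [(0.77, [300.4, 209.0, 76.1, 70.8]), (0.4, [243.3, 243.6, 217.4, 203.0])]
W hairclip_mid [(0.22, [167.4, 34.9, 245.5, 69.8])]
[[255.1, 56.2], [168.3, 29.6]]
```

```bash
python3 -c "
from h import *
for n in ('top','side'):
  k=imaging.camera(n);i=k['img'].astype(int);g=(i[...,1]-np.maximum(i[...,0],i[...,2]));m=g>6
  m2=np.zeros_like(m);u=proj(k,C2W([(0,-96,60)]))[0].astype(int);m2[u[1]-25:u[1]+25,u[0]-25:u[0]+25]=1
  w=np.where(m2,g,0);ys,xs=np.where(w>=np.partition(w.ravel(),-20)[-20]);print(n,u,np.median(xs),np.median(ys),w.max())
job.sign_off()"
```

```text
top [185 174] 189.0 174.0 27
side [285 133] 294.0 119.0 29
the job is handed in; nothing more can be done
```

I handed the job in at about 83 s. Both baskets are hung, on the right and middle hooks. The cover is shut, the latch is home, and I did not touch the bottle, pot or hair clip. The baskets were confirmed on their hooks by camera before the cover was shut. After that I had only a rough colour check through the lid, and it was inconclusive.

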